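# Pour the coat toggles into the tin and nest the empty cup

### The job

Pour all six coat toggles out of the red cup into the green tin, then put the empty red cup away inside the blue cup: press it gently down past the rubber bumpers until it is fully home on the blue floor, with the two handles turned well apart so that either can be taken hold of. Leave the tin and the blue cup standing on the table, and leave the shears, the cone of thread and the pattern weight where they are.

Things in the scene. Friction and masses are not known exactly. Their poses are not given: they have to be found in the camera images.
- cup: the full cup: red enamelled steel, round, tapered, 64 mm tall, outside radius 28 mm at the foot and 46 mm at the rim, wall 3 mm, floor 4 mm thick; 120 to 200 g empty. Origin: centre of its underside; z up out of the mouth; a straight level handle along its own -x, at the start roughly towards the robot. Stands on the table with six loose toggles inside, all below the rim
- cup_grip (a point): point on the centre line of the red cup's black grip, 85 mm from the cup's axis and 60 mm above its underside. The grip is round, 20 mm in diameter, and runs from 60 to 145 mm from the axis; a flat strap 16 mm wide, 6 mm thick joins it to the wall just under the rim. Held here the cup may turn or slip a little between the fingers as its load shifts
- cup_mouth (a point): centre of the red cup's mouth, at rim height, 64 mm above the underside
- big_cup: the empty, larger cup: blue enamelled steel, round, tapered, 56 mm tall, outside radius 34.4 mm at the foot and 50.6 mm at the rim, wall 3 mm, floor 4 mm thick, 200 g, loose on the table. Origin: centre of its underside; z up; the same kind of handle along its own -x, at the start roughly towards the robot
- big_cup_grip (a point): point on the centre line of the blue cup's black grip, 85 mm from the cup's axis and 52 mm above its underside; the grip is round, 20 mm in diameter, from 60 to 145 mm from the axis
- big_cup_mouth (a point): centre of the blue cup's mouth, 56 mm above its underside. The red cup fits in with 2 to 3 mm of play all round. Fully home, floor on floor, its underside is 4 mm above the blue cup's, its rim 12 mm and its strap 5 mm above the blue rim. The grips are thicker than that step: with one handle over the other the red cup cannot go home
- big_cup_in (a point): centre of the blue cup's inner floor, 4 mm above its underside. Three sprung rubber bumpers, 10 mm balls, stand out of the wall 36 mm above this floor and hold a nested cup from rattling: let go, the red cup stays 6 to 10 mm short of home; pressed down in the middle with about 10 N it goes home and stays there (over 30 N may chip the enamel)
- tin: the open, empty round notions tin: green with brass bands, straight walls, 132 mm outside diameter, 64 mm tall, wall 3 mm, floor 4 mm thick, 400 g, loose on the table. Origin: centre of its underside; z up
- toggle0: pale wooden duffle-coat toggle 1 of 6: a barrel 44 mm long and 15 mm in diameter, 10 g. Origin: its centre; its length lies along its own x. Starts loose in the red cup
- toggle1: pale wooden duffle-coat toggle 2 of 6: a barrel 44 mm long and 15 mm in diameter, 10 g. Origin: its centre; its length lies along its own x. Starts loose in the red cup
- toggle2: pale wooden duffle-coat toggle 3 of 6: a barrel 44 mm long and 15 mm in diameter, 10 g. Origin: its centre; its length lies along its own x. Starts loose in the red cup
- toggle3: pale wooden duffle-coat toggle 4 of 6: a barrel 44 mm long and 15 mm in diameter, 10 g. Origin: its centre; its length lies along its own x. Starts loose in the red cup
- toggle4: pale wooden duffle-coat toggle 5 of 6: a barrel 44 mm long and 15 mm in diameter, 10 g. Origin: its centre; its length lies along its own x. Starts loose in the red cup
- toggle5: pale wooden duffle-coat toggle 6 of 6: a barrel 44 mm long and 15 mm in diameter, 10 g. Origin: its centre; its length lies along its own x. Starts loose in the red cup
- shears: bystander: tailor's shears lying flat, about 230 mm long, 100 mm wide over the bows, 16 mm high, 300 g, blades along its own +x. Origin: at the pivot, on the table
- thread_cone: bystander: standing cone of blue thread, 62 mm across the foot, 128 mm tall, 140 g. Origin: centre of its underside
- weight: bystander: round brass pattern weight with a knob, 64 mm across, 50 mm tall, 600 g. Origin: centre of its underside

How it is judged:
By the outcome, as a careful person would: the job done as asked, in the order asked, and still so for the second after the job is handed in, with the robot touching nothing.
It also fails if it takes over 72 s, if anything falls off the work surface, if the arm or the gripper's body presses on something with over 40 N, if the wrist force passes 120 N, or if a joint passes its speed limit or range.

### The arm

A 6-joint arm with a two-finger parallel gripper is mounted at the origin on the work surface. World frame = base frame: x ahead of the robot, y to its left, z up, the work surface at z = 0. Lengths are in mm, angles in rad, forces in N, time in s.
With the tool pointing down it reaches from about 250 to 850 mm from the base axis. Payload 12.5 kg.
Tool frame: the origin (TCP) lies between the finger pads; the fingertips stand 25 mm ahead of it and the grasp point (between the pads) lies 6 mm ahead of it; z points along the fingers, y is the direction in which the jaws open and shut (so a half turn about z gives the same grasp; the last joint's range is limited). The gripper opens to 93 mm and grips with 3 to 60 N. Pads are 15 mm wide; open, the fingers measure 128 mm over their backs; the gripper's body (75 mm by 188 mm) begins 65 mm behind the grasp point.
Start: joints at [1.234, 0.351, 1.652, -0, 1.139, -0.085], TCP at [137, 532.65, 243.633] pointing down, gripper open.
Joint ranges: [-2.75, 2.75], [-0.79, 2.1], [0.01, 2.65], [-1.57, 4.71], [0.07, 3.14], [-2.87, 2.87]. Speed limits (rad/s): [2.22, 2.22, 2.79, 3.14, 3.14, 3.14].

### API

Orientations are given as a rotation vector (axis times angle).
In Python, from bench import manip gives the robot as it stands.
- The arm moves only by the shell command python3 -m creep 'ROWS' [OPENING] [FORCE]. ROWS is JSON, a list of rows, each a list of 6 numbers: the shift along the tool's x, y, z in m, then the turn, a rotation vector about the tool's x, y, z in degrees. In form: [[tx, ty, tz, ax, ay, az], ...]. A call has 1 to 10 rows; each row is the pose to reach, as a shift and turn from the pose commanded when the call began, along the tool's axes at that moment; what a row does not reach only later rows make up. A row lasts 1/12 s, in which the tool goes at most 41.7 mm and 7.16 degrees, less where a joint would pass 70% of its speed; a pose out of reach is approached as far as the arm can. A call with a gripper value outside its range is refused whole. OPENING is the finger opening in m, from 0 to 0.093, set as the call begins (- or left out, the last holds). The fingers move at their own pace and stop on an object; FORCE is the grip in N (left out, the last holds). Time passes only in rows, so rows that repeat a pose let the fingers close. It gives the time, the measured TCP pose, the force and the opening at its end, in the units of the state.
- manip.get_obs(): the state, without advancing time (a new reading comes with each control period).
- manip.read_camera(name): name is "scene" or "top" or "wrist"; returns the picture (420x560x3 uint8, blue, green, red); there is no depth.
- manip.calibration(name): a dict with "fovy" (degrees; the focal length in pixels is half the picture's height over the tangent of half this angle, whatever the lens; pixels are square), "cx", "cy" (the principal point, pixels), "eye" and "rotation" of the camera in the world. Camera axes: x right, y down, z forward; pixel columns grow to the right and rows downward; lengths in mm; the calibration is good to about 2 mm. The wrist camera is an equidistant fisheye: a pixel r from the principal point sees the ray r / f radians off the axis. A picture is of the moment at which its call begins: read the wrist's pose just before it. calibration takes no time and is no camera call; for the wrist camera it gives the pose at the moment of the call.
- manip.finish_job(): hands the job in, once; it reports no verdict.
Trained networks look in the newest picture that a camera, given by its name, has taken for a name from the list of things; names that differ only in an ending like _2 or _b are one class to them, and where a whole thing is asked for, a point or a joint stands for the part that bears it (a point fixed in the world has none). Each returns a list of dicts, best first, with "conf" (0 to 1); they miss things now and then, are a little off and sometimes report something else, mostly with a low value. They report only what shows in the picture. A call takes as long as a camera call.
- manip.recognise(camera, thing): "point" ([x, y, z] in mm, in world coordinates, good to about 4 mm: the middle of the surface that is visible of it).
The state is a dict: "t": time; "qpos": joint angles; "joint_vel": joint speeds; "joint_efforts": joint torques, N m; "ee_pos": TCP position; "orientation": TCP orientation; "wrist_force": force on the tool from outside, world axes, zero at the start; "moment": the same for the moment, N m; "finger_gap": opening from 0.0 (shut) to 1.0 (fully open).
Only numpy, scipy, OpenCV 4.12 (cv2) and the standard library are available. Lean on these libraries where they do the work, as an engineer would, in place of code of your own. Each camera call takes 0.05 s, during which the arm holds its last target.

## Working session

There is one attempt and no reset: what is moved stays moved. The work goes in short steps, Python scripts to look and compute and a shell command to move; the robot and the scene stay as the last step left them, time stands still between calls to the robot, and variables do not carry over. Pictures are saved under pics/ and viewed, and the job is handed in when it is done.

```bash
ls; mkdir -p pics; python3 - <<'E'
from bench import manip
import cv2
o=manip.get_obs(); print(o)
for n in ["scene","top","wrist"]:
    c=manip.calibration(n); print(n,c)
    cv2.imwrite(f"pics/{n}0.png",manip.read_camera(n))
E
```

```text
pics
{'t': 0.0, 'qpos': array([ 1.23442345e+00,  3.51241601e-01,  1.65243341e+00, -7.54648464e-06,
        1.13911594e+00, -8.46023469e-02]), 'joint_vel': array([-5.20038213e-04,  6.76506009e-04,  1.18294243e-03,  5.87098931e-06,
       -7.07967296e-04, -5.54281719e-04]), 'joint_efforts': array([-2.29215448e-04, -4.97325397e+01, -2.85258812e+01,  6.99098781e-02,
        2.57557654e-02, -6.76106902e-05]), 'ee_pos': array([136.88599607, 532.35782929, 243.09493823]), 'orientation': array([-3.94400923e-01, -3.11649129e+00,  1.84284041e-03]), 'wrist_force': array([0.09484461, 0.33294355, 0.1309284 ]), 'moment': array([-0.01434015,  0.02495516,  0.01917643]), 'finger_gap': 0.9999959346970448}
scene {'fovy': 44.6736469057263, 'cx': 275.78468722207475, 'cy': 208.18067540510327, 'eye': array([1153.64261608, -505.68215371, 1200.94969818]), 'rotation': array([-2.37996492, -1.04586482,  0.31614561])}
top {'fovy': 48.33641621034958, 'cx': 278.19990653551633, 'cy': 207.6106742171502, 'eye': array([ 538.16343651,  -20.89305718, 1240.24127092]), 'rotation': array([-2.20092094,  2.1952246 , -0.07530844])}
wrist {'fovy': 65.70646984690485, 'cx': 276.1227909552952, 'cy': 211.8365875381065, 'eye': array([ 67.38049556, 550.60063462, 382.29594172]), 'rotation': array([2.30829691, 1.79126708, 0.23784088])}
```

View pics/scene0.png

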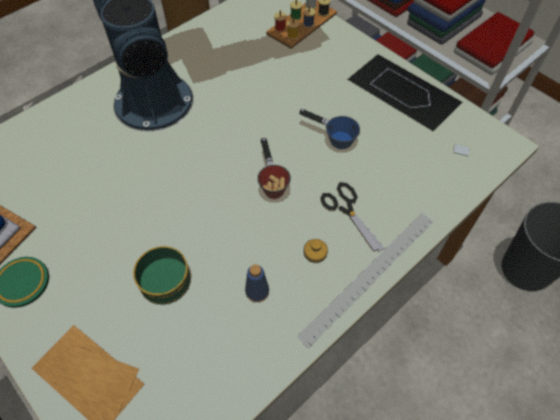

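View pics/top0.png

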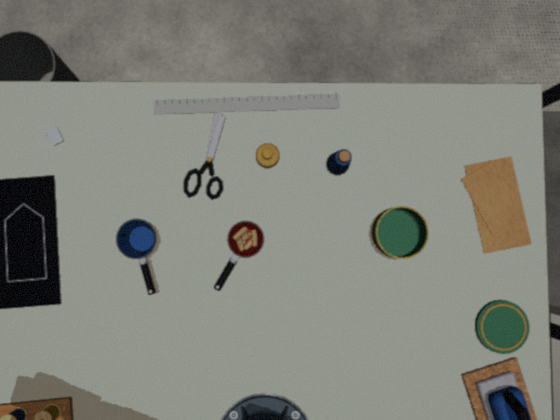

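```bash
python3 - <<'E'
from bench import manip
for th in ["cup","cup_grip","cup_mouth","big_cup","big_cup_grip","big_cup_mouth","big_cup_in","tin","thread_cone","weight","shears"]:
    for cam in ["top","scene"]:
        r=manip.recognise(cam,th); print(th,cam,[( [round(float(v)) for v in d['point']],round(d['conf'],2)) for d in r[:2]])
print(manip.get_obs()['t'])
E
```

```text
cup top [([505, 70, 62], 0.83), ([542, 62, 35], 0.69)]
cup scene [([499, 68, 55], 0.85), ([530, -349, 10], 0.27)]
cup_grip top [([501, 74, 62], 0.73)]
cup_grip scene [([500, 69, 54], 0.87)]
cup_mouth top [([505, 69, 60], 0.69)]
cup_mouth scene [([505, 68, 56], 0.72)]
big_cup top [([516, 327, 36], 0.57)]
big_cup scene [([509, 329, 36], 0.86)]
big_cup_grip top [([522, 322, 34], 0.89)]
big_cup_grip scene [([508, 326, 41], 0.6)]
big_cup_mouth top [([516, 323, 35], 0.74)]
big_cup_mouth scene [([508, 328, 42], 0.72)]
big_cup_in top [([519, 323, 37], 0.89), ([512, 65, 32], 0.65)]
big_cup_in scene [([509, 327, 37], 0.77)]
tin top [([542, -353, 5], 0.78), ([507, 44, 19], 0.69)]
tin scene [([529, -348, 10], 0.61)]
thread_cone top [([720, -188, 98], 0.57)]
thread_cone scene [([738, -207, 77], 0.64), ([751, -13, 24], 0.57)]
weight top [([746, -5, 29], 0.57)]
weight scene [([751, -9, 23], 0.75)]
shears top [([706, 142, 12], 0.72)]
shears scene [([716, 138, 10], 0.88)]
1.25
```

```bash
cat > h.py <<'E'
import numpy as np, cv2
from scipy.spatial.transform import Rotation as R
from bench import manip
def ray(c,u,v,fish=False,H=420):
    f=H/2/np.tan(np.radians(c['fovy'])/2)
    x=np.array([u-c['cx'],v-c['cy']],float)
    if fish:
        r=np.linalg.norm(x); th=r/f; d=np.array([*(x/max(r,1e-9)*np.sin(th)),np.cos(th)])
    else: d=np.array([x[0]/f,x[1]/f,1])
    return R.from_rotvec(c['rotation']).apply(d)
def at(c,u,v,z,fish=False):
    d=ray(c,u,v,fish); e=c['eye']; return e+d*(z-e[2])/d[2]
def proj(c,P,fish=False,H=420):
    f=H/2/np.tan(np.radians(c['fovy'])/2)
    p=R.from_rotvec(c['rotation']).inv().apply(np.asarray(P,float)-c['eye'])
    if fish:
        r=np.linalg.norm(p[:2]); th=np.arctan2(r,p[2]); return p[:2]/max(r,1e-9)*th*f+[c['cx'],c['cy']]
    return p[:2]/p[2]*f+[c['cx'],c['cy']]
E
python3 - <<'E'
import cv2
a=cv2.imread('pics/top0.png')[200:310,100:440]
cv2.imwrite('pics/topz.png',cv2.resize(a,None,fx=2.35,fy=2.35,interpolation=2))
from h import *
c=manip.calibration('top'); cs=manip.calibration('scene')
im=cv2.imread('pics/top0.png'); hsv=cv2.cvtColor(im,cv2.COLOR_BGR2HSV)
for n,(u0,u1,v0,v1),z in [('blue',(112,162,214,264),56),('red',(222,268,215,262),64),('tin',(368,432,202,262),64)]:
    s=hsv[v0:v1,u0:u1]; h,S,V=cv2.split(s)
    m=((S>90)&(V>20)).astype(np.uint8)
    m=cv2.morphologyEx(m,cv2.MORPH_OPEN,np.ones((5,5)))
    cn=max(cv2.findContours(m,0,1)[0],key=cv2.contourArea)
    hull=cv2.convexHull(cn); 
    (x,y),(a,b),ang=cv2.fitEllipse(hull); (x2,y2),r=cv2.minEnclosingCircle(hull)
    print(n,x+u0,y+v0,a,b,'|',x2+u0,y2+v0,r, at(c,x+u0,y+v0,z).round(1), 'radmm',(a+b)/4/ (210/np.tan(np.radians(c['fovy'])/2))*(1240-z))
# handles
for n,(u0,u1,v0,v1),z in [('blue',(135,165,255,300),52),('red',(205,245,255,296),60)]:
    V=hsv[v0:v1,u0:u1,2]; m=(V<70).astype(np.uint8)
    k,l,st,ce=cv2.connectedComponentsWithStats(m); i=1+st[1:,4].argmax()
    ys,xs=np.where(l==i); P=np.array([at(c,x+u0,y+v0,z)[:2] for x,y in zip(xs,ys)])
    mu=P.mean(0); w,U=np.linalg.eigh(np.cov((P-mu).T)); d=U[:,1]
    pr=(P-mu)@d; print(n,'grip mid',mu.round(1),'dir',np.degrees(np.arctan2(d[1],d[0])),'len',np.ptp(pr),st[i])
E
```

```text
blue 135.8578281402588 238.46806716918945 37.101497650146484 37.437416076660156 | 135.78310585021973 238.5182647705078 18.946687698364258 [526.9 323.6  56. ] radmm 47.14774707169926
red 245.1325225830078 238.75527000427246 33.66575622558594 33.730491638183594 | 245.0 238.92307662963867 17.160154342651367 [526.9  48.3  64. ] radmm 42.34179097194003
tin 399.6817150115967 232.59167671203613 41.41672897338867 50.35028076171875 | 401.0 232.5 25.811918258666992 [ 543.2 -340.4   64. ] radmm 57.65275764576637
blue grip mid [429.  293.3] dir -161.8165384710259 len 76.24817828768893 [  6   8  15  31 209]
red grip mid [436.8 100.1] dir 149.8748178814325 len 76.61414151957945 [  9   6  21  29 199]
```

View pics/topz.png

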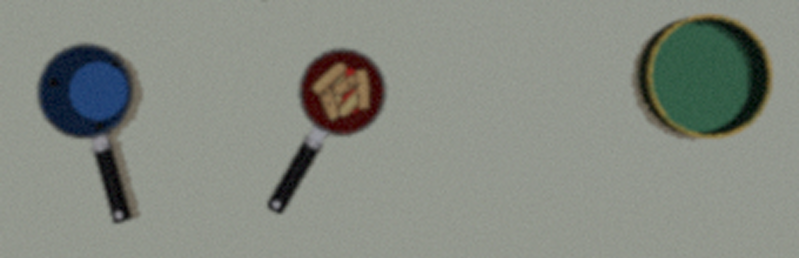

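View pics/wrist0.png

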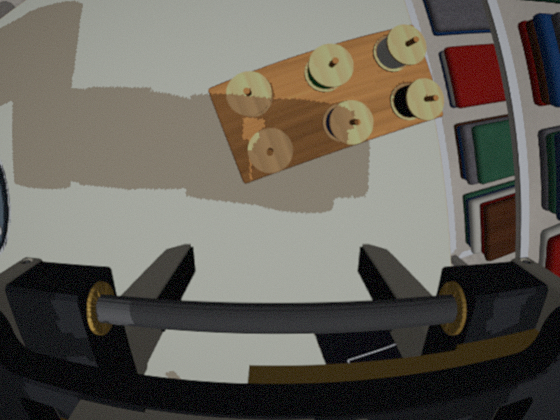

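```bash
python3 -m creep '[[-0.2,-0.17,0.02,0,0,7],[-0.2,-0.17,0.02,0,0,7],[-0.2,-0.17,0.02,0,0,7],[-0.2,-0.17,0.02,0,0,7],[-0.2,-0.17,0.02,0,0,7],[-0.2,-0.17,0.02,0,0,7],[-0.2,-0.17,0.02,0,0,7]]' 0.06 55; python3 -c "
from h import *
o=manip.get_obs();print(o['qpos'].tolist(),o['ee_pos'].tolist(),o['orientation'].tolist())" | tee -a log.txt
python3 -m creep '[[-0.2,-0.17,0.02,-10,0,8],[-0.2,-0.17,0.02,-20,0,8],[-0.2,-0.17,0.02,-20,0,8],[-0.2,-0.17,0.02,-20,0,8],[-0.2,-0.17,0.02,-20,0,8],[-0.2,-0.17,0.02,-20,0,8],[-0.2,-0.17,0.02,-20,0,8],[-0.2,-0.17,0.02,-20,0,8]]'; python3 -c "
from h import *
o=manip.get_obs();print(o['qpos'].tolist(),o['ee_pos'].tolist(),o['orientation'].tolist())" | tee -a log.txt
```

```text
t: 1.83
ee_pos: [290.0, 314.8, 223.4]
orientation: [0.587, 3.086, -0.001]
wrist_force: [-0.2, 0.4, -0.1]
finger_gap: 0.645
[0.7180644704057509, 0.15301831296175553, 1.9700842303685346, -0.0008882402286194393, 1.0189471636552476, -0.4762155216458366] [289.9775656998234, 314.83140252621257, 223.40803764475376] [0.5871656767238782, 3.085914658810382, -0.0012976117138070353]
t: 2.5
ee_pos: [415.5, 81.6, 203.8]
orientation: [0.78, 2.927, 0.523]
wrist_force: [-0.9, 0.0, 0.0]
finger_gap: 0.649
[-0.1124659830041224, 0.11266204602415074, 2.1219900786875225, 0.44820846844189, 0.8363376567050868, -1.4540154360914452] [415.53644347248513, 81.61045009309929, 203.7553827957205] [0.7796670528010071, 2.9265351255408945, 0.5233121095615415]
```

```bash
cat > kin.py <<'E'
import numpy as np, ast
from scipy.optimize import least_squares
from scipy.spatial.transform import Rotation as R
def E(s,*a): return R.from_euler(s,a)
def fk(q,p,s6=1,off=0):
    a1,b,d1,L2,a3,L3,Lt=p
    R1=E('z',q[0]);R2=R1*E('y',q[1]);R3=R2*E('y',q[2]);R5=R3*E('z',q[3])*E('y',q[4]);
    T=R5*E('z',s6*q[5]+off)
    P=R1.apply([a1,b,d1])+R2.apply([0,0,L2])+R3.apply([a3,0,L3])+R5.apply([0,0,Lt])
    return P,T
def data():
    D=[]
    for l in open('log.txt'):
        v=ast.literal_eval('['+l.replace('] [','],[').strip()+']'); D.append([np.array(x) for x in v])
    q0=[1.23442345e+00,3.51241601e-01,1.65243341e+00,0,1.13911594e+00,-8.46023469e-02]
    D.append([np.array(q0),np.array([136.886,532.358,243.095]),np.array([-3.94400923e-01,-3.11649129e+00,1.84284041e-03])])
    return D
E
python3 - <<'E'
from kin import *
D=data()
for q,p,o in D:
    R5=E('z',q[0])*E('y',q[1]+q[2])*E('z',q[3])*E('y',q[4]); print((R5.inv()*R.from_rotvec(o)).as_rotvec(), q[5])
E
```

```text
[[-1.69046476e-16 -4.71049572e-16  1.09458081e+00]] -0.4762155216458366
[[-2.70770699e-16 -1.38856769e-17  1.16780891e-01]] -1.4540154360914452
[[ 5.54090566e-06 -5.09332336e-06  1.48619082e+00]] -0.0846023469
```

```bash
python3 - <<'E'
from kin import *
D=data()
def res(p): return np.concatenate([fk(q,p,1,np.pi/2)[0]-x for q,x,o in D]+[1e-4*(np.array(p)-p0)])
p0=np.array([0,47,300,400,0,400,200.])
r=least_squares(res,p0); print(r.x.round(1),res(r.x)[:9].round(2)); print(np.linalg.svd(r.jac)[1])
E
```

```text
Traceback (most recent call last):
ValueError: all the input arrays must have same number of dimensions, but the array at index 0 has 2 dimension(s) and the array at index 3 has 1 dimension(s)
```

```bash
sed -i 's/def E(s,\*a): return R.from_euler(s,a)/def E(s,a): return R.from_euler(s,float(a))/' kin.py; python3 - <<'E'
from kin import *
D=data()
def res(p): return np.concatenate([fk(q,p,1,np.pi/2)[0]-x for q,x,o in D]+[1e-4*(np.array(p)-p0)])
p0=np.array([0,47,300,400,0,400,200.])
r=least_squares(res,p0); print(r.x.round(1),res(r.x)[:9].round(2)); print(np.linalg.svd(r.jac)[1])
E
```

```text
[ -0.   46.5 258.7 487.3  40.7 437.8 252.6] [ 0. -0. -0.  0. -0.  0. -0.  0.  0.]
[3.43068127 2.46435287 1.7387031  0.26960158 0.2216473  0.10927487
 0.02365793]
```

```bash
cat >> kin.py <<'E'
P=None
def par():
    global P
    if P is None:
        D=data(); p0=np.array([0,46.5,258.7,487.3,40.7,437.8,252.6])
        P=least_squares(lambda p:np.concatenate([fk(q,p,1,np.pi/2)[0]-x for q,x,o in D]+[1e-4*(np.array(p)-p0)]),p0).x
    return P
LO=np.array([-2.75,-.79,.01,-1.57,.07,-2.87]);HI=np.array([2.75,2.1,2.65,4.71,3.14,2.87])
def ik(pos,T,q0):
    p=par()
    def f(q):
        x,t=fk(q,p,1,np.pi/2); return np.concatenate([(x-pos)/100,(t.inv()*T).as_rotvec()])
    r=least_squares(f,np.clip(q0,LO+1e-3,HI-1e-3),bounds=(LO,HI)); return r.x,np.linalg.norm(r.fun)
def tool(alpha,lean):  # tool x along azimuth alpha, z down, then turn about tool x by lean (deg)
    a=np.radians(alpha); x=np.array([np.cos(a),np.sin(a),0]);z=np.array([0,0,-1.]);y=np.cross(z,x)
    return R.from_matrix(np.c_[x,y,z])*R.from_euler('x',float(lean),degrees=True)
def tcp(grip,T): return np.asarray(grip,float)-6*T.as_matrix()[:,2]
E
python3 - <<'E'
from kin import *
qc=data()[1][0]
print('cur',qc.round(2))
for g,al,le in [((444,96,60),150,-35),((444,96,60),150,0),((444,96,60),150,35)]:
    T=tool(al,le); q,e=ik(tcp(g,T),T,qc); print('pick',le,q.round(2),round(e,4))
for le0,le1 in ((-35,90),(35,-90)):
    T=tool(150,le0); qp,e=ik(tcp((444,96,60),T),T,qc)
    T=tool(150,le0); qp,e=ik(tcp((444,96,200),T),T,qp)
    for al in (90,120,150,180,210,240,270):
        u=np.array([np.cos(np.radians(al)),np.sin(np.radians(al)),0])
        d=np.sign(le1)*np.cross([0,0,-1],u)
        c=np.array([543,-344,155])-20*d-5*u; g=c+95*u
        q=qp;out=[]
        aa=150;
        for s in np.linspace(0,1,15):
            T=tool(150+(al-150)*s,le0); gg=np.array([444,96,200])*(1-s)+s*np.array([*g[:2],200]); q,e=ik(tcp(gg,T),T,q)
        q_a=q;ea=e;mx=e
        for s in np.linspace(0,1,15):
            T=tool(al,le0+(le1-le0)*s); gg=np.array([*g[:2],200-45*s]); q,e=ik(tcp(gg,T),T,q); mx=max(mx,e)
        print(le1,al,q_a.round(2),round(ea,3),q.round(2),round(e,3),round(mx,3))
E
```

```text
cur [-0.11  0.11  2.12  0.45  0.84 -1.45]
pick -35 [-0.21  0.49  2.24  1.27  0.61 -2.41] 0.0
pick 0 [ 0.11  0.47  2.03 -0.    0.64 -0.94] 0.0
pick 35 [ 0.33  0.69  1.75 -0.42  1.21 -0.47] 0.0
90 90 [-0.7   0.29  1.98  0.82  0.53 -1.35] 0.0 [-0.37  1.25  0.85 -0.66  2.51 -0.56] 0.0 0.0
90 120 [-0.88  0.37  1.87  0.77  0.95 -1.87] 0.0 [-0.27  1.08  1.25 -0.97  2.1  -0.64] 0.0 0.0
90 150 [-0.94  0.51  1.63  0.57  1.32 -2.23] 0.0 [-0.24  0.94  1.65 -1.32  1.72 -0.54] 0.0 0.0
90 180 [-0.91  0.68  1.34  0.36  1.63 -2.56] 0.0 [-0.3   0.82  1.84 -1.57  1.44 -0.5 ] 0.269 0.269
90 210 [-0.83  0.84  1.05  0.13  1.86 -2.87] 0.059 [-0.44  0.61  1.88 -1.57  0.93 -0.89] 0.726 0.726
90 240 [-0.73  0.95  0.83 -0.08  1.95 -2.87] 0.477 [-0.74  0.48  1.9  -1.57  0.07 -1.63] 0.859 0.859
90 270 [-0.53  0.84  1.05 -0.52  1.56 -2.87] 0.874 [-0.7   0.53  1.79 -0.55  0.07 -2.87] 1.058 1.058
-90 90 [-0.4   0.81  1.09 -0.23  1.8  -0.39] 0.0 [-0.83  0.79  2.13  2.24  1.38 -2.87] 0.115 0.115
-90 120 [-0.34  0.65  1.39 -0.45  1.53 -0.75] 0.0 [-1.02  0.85  1.93  1.6   1.56 -2.79] 0.0 0.0
-90 150 [-0.35  0.49  1.68 -0.66  1.19 -1.08] 0.0 [-1.05  0.96  1.59  1.13  1.86 -2.61] 0.0 0.0
-90 180 [-0.47  0.35  1.89 -0.82  0.78 -1.47] 0.0 [-0.97  1.11  1.19  0.8   2.24 -2.58] 0.0 0.0
-90 210 [-0.67  0.29  1.98 -0.64  0.36 -2.22] 0.0 [-0.85  1.28  0.78  0.4   2.61 -2.79] 0.0 0.062
-90 240 [-0.75  0.35  1.95 -0.44  0.15 -2.87] 0.226 [-0.79  1.48  0.39  0.17  2.92 -2.87] 0.33 0.474
-90 270 [-0.74  0.42  1.89 -0.83  0.07 -2.87] 0.544 [-0.74  1.66  0.01  0.23  3.14 -2.87] 0.773 0.902
```

```bash
python3 - <<'E'
from kin import *
qc=data()[1][0]
for le in (-35,35):
    T=tool(150,le); qp,e=ik(tcp((444,96,200),T),T,qc); print('lift',qp.round(2))
    for al in (150,120,105,90,75,60):
        u=np.array([np.cos(np.radians(al)),np.sin(np.radians(al)),0])
        q=qp
        for s in np.linspace(0,1,15):
            T=tool(150+(al-150)*s,le); c=(np.array([527,324,0])+95*u+[0,0,80]); gg=np.array([444,96,200])*(1-s)+s*c; q,e=ik(tcp(gg,T),T,q)
        print(le,al,q.round(2),round(e,3))
E
```

```text
lift [-0.21  0.16  2.16  0.85  0.81 -1.86]
-35 150 [ 0.48  0.51  2.06  1.46  0.32 -1.94] 0.0
-35 120 [ 0.66  0.56  1.96 -1.38  0.08  1.49] 0.0
-35 105 [ 0.72  0.61  1.86 -1.16  0.28  1.53] 0.0
-35 90 [ 0.75  0.66  1.74 -1.02  0.48  1.62] 0.0
-35 75 [ 0.76  0.72  1.62 -0.91  0.67  1.72] 0.0
-35 60 [ 0.75  0.78  1.48 -0.81  0.86  1.82] 0.0
lift [ 0.33  0.48  1.69 -0.39  1.47 -0.58]
35 150 [ 0.7   0.88  1.27 -0.2   1.57 -0.29] 0.0
35 120 [0.61 0.98 1.07 0.05 1.7  0.08] 0.0
35 105 [0.55 1.01 1.02 0.17 1.71 0.26] 0.0
35 90 [0.5  1.02 0.99 0.28 1.68 0.45] 0.0
35 75 [0.44 1.01 1.01 0.38 1.61 0.62] 0.0
35 60 [0.38 0.98 1.06 0.47 1.51 0.78] 0.0
```

```bash
cat > go.py <<'E'
from h import *; from kin import tool,tcp,ik
def rel(pos,T,show=True):
    o=manip.get_obs(); T0=R.from_rotvec(o['orientation'])
    s=T0.inv().apply(np.asarray(pos)-o['ee_pos']); w=np.degrees((T0.inv()*T).as_rotvec())
    q,e=ik(np.asarray(pos),T,o['qpos'])
    if show: print('row',(s/1000).round(4).tolist(),w.round(1).tolist(),'dist',round(float(np.linalg.norm(s))),'rot',round(float(np.linalg.norm(w)),1),'q',q.round(2).tolist(),round(e,4))
    return s,w
E
python3 - <<'E'
from go import *
T=tool(150,35); p=tcp((444,96,60),T); rel(p-90*T.as_matrix()[:,2],T)
E
```

```text
row [-0.0194, 0.0547, 0.0887] [54.9, -1.2, 0.6] dist 106 rot 55.0 q [0.38, 0.63, 1.61, -0.37, 1.41, -0.51] 0.0
```

```bash
python3 -m creep '[[-0.002,0.007,0.011,7,0,0],[-0.005,0.014,0.022,14,0,0],[-0.007,0.02,0.033,21,0,0],[-0.01,0.027,0.045,28,-0.5,0],[-0.012,0.034,0.055,35,-0.5,0],[-0.015,0.041,0.066,42,-1,0.5],[-0.017,0.048,0.077,49,-1,0.5],[-0.0194,0.0547,0.0887,54.9,-1.2,0.6],[-0.0194,0.0547,0.0887,54.9,-1.2,0.6],[-0.0194,0.0547,0.0887,54.9,-1.2,0.6]]'
python3 - <<'E'
from go import *
c=manip.calibration('wrist'); cv2.imwrite('pics/w1.png',manip.read_camera('wrist'))
cv2.imwrite('pics/s1.png',manip.read_camera('scene')[60:360,60:460])
T=tool(150,35); p=tcp((444,96,60),T); rel(p,T)
for P in [(527,48,64),(444,96,60),(412,114,60),(463,85,60)]: print(P,proj(c,P,True).round(0))
E
```

```text
t: 3.33
ee_pos: [467.5, 150.3, 137.0]
orientation: [-0.727, -2.76, 0.869]
wrist_force: [0.8, 0.2, 0.1]
finger_gap: 0.643
row [-0.006, -0.0025, 0.0919] [0.1, 0.1, 0.3] dist 92 rot 0.4 q [0.33, 0.69, 1.75, -0.42, 1.21, -0.47] 0.0
(527, 48, 64) [266. 334.]
(444, 96, 60) [269. 230.]
(412, 114, 60) [269. 182.]
(463, 85, 60) [269. 256.]
```

View pics/w1.png

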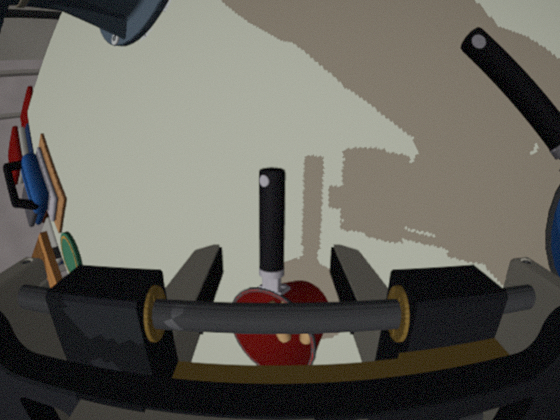

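View pics/s1.png

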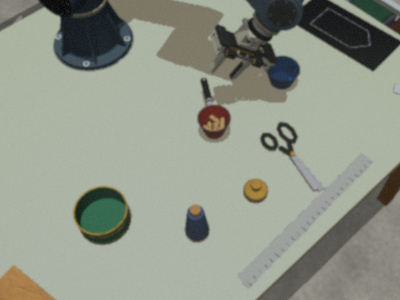

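```bash
python3 -m creep '[[-0.003,-0.002,0.03,0,0,0.3],[-0.006,-0.0025,0.06,0,0,0.3],[-0.006,-0.0025,0.08,0,0,0.3],[-0.006,-0.0025,0.0915,0,0,0.3],[-0.006,-0.0025,0.0915,0,0,0.3],[-0.006,-0.0025,0.0915,0,0,0.3]]'
python3 - <<'E'
from go import *
cv2.imwrite('pics/w2.png',manip.read_camera('wrist'))
T=tool(150,35); p=tcp((444,96,60),T); rel(p,T)
E
```

```text
t: 3.93
ee_pos: [446.4, 99.1, 66.0]
orientation: [-0.74, -2.761, 0.868]
wrist_force: [0.4, -0.0, 0.6]
finger_gap: 0.648
row [0.0007, -0.0001, 0.0017] [0.2, 0.1, -0.0] dist 2 rot 0.2 q [0.33, 0.69, 1.75, -0.42, 1.21, -0.47] 0.0
```

View pics/w2.png

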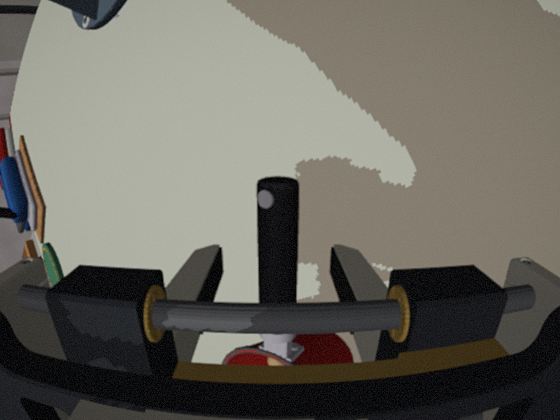

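```bash
python3 -m creep '[[0,0,0.001,0,0,0],[0,0,0.001,0,0,0],[0,0,0.001,0,0,0],[0,0,0.001,0,0,0],[0,0,0.001,0,0,0],[0,0,0.001,0,0,0],[0,0,0.001,0,0,0]]' 0.0 58
python3 - <<'E'
from go import *
o=manip.get_obs(); print(o['finger_gap']*93,o['wrist_force'],o['moment'])
# up 140
T=R.from_rotvec(o['orientation']); rel(o['ee_pos']+[0,0,100],T)
E
```

```text
t: 4.57
ee_pos: [445.7, 98.7, 64.1]
orientation: [-0.738, -2.76, 0.87]
wrist_force: [0.0, 0.2, -0.1]
finger_gap: 0.203
18.91508286271494 [ 0.03318238  0.20193669 -0.06500126] [ 0.22395086 -0.13931836  0.00735004]
row [-0.0, -0.0573, -0.0819] [0.0, 0.0, 0.0] dist 100 rot 0.0 q [0.33, 0.53, 1.72, -0.4, 1.39, -0.55] 0.0
```

Gripped (19 mm). Lift slowly, then check.

```bash
python3 -m creep '[[0,-0.004,-0.006,0,0,0],[0,-0.01,-0.0145,0,0,0],[0,-0.018,-0.026,0,0,0],[0,-0.029,-0.041,0,0,0],[0,-0.04,-0.057,0,0,0],[0,-0.05,-0.072,0,0,0],[0,-0.0573,-0.0819,0,0,0],[0,-0.0573,-0.0819,0,0,0],[0,-0.0573,-0.0819,0,0,0]]'
python3 - <<'E'
from go import *
o=manip.get_obs(); print(o['finger_gap']*93,o['wrist_force'],o['moment'])
cv2.imwrite('pics/s3.png',cv2.resize(manip.read_camera('scene')[120:270,180:380],None,fx=3,fy=3,interpolation=2))
cv2.imwrite('pics/w3.png',manip.read_camera('wrist'))
E
```

```text
t: 5.32
ee_pos: [445.7, 98.7, 164.5]
orientation: [-0.739, -2.761, 0.869]
wrist_force: [0.7, -0.5, -3.6]
finger_gap: 0.199
18.54924238933079 [ 0.66056169 -0.46384713 -3.60026801] [ 0.51226906 -0.07561588  0.02095506]
```

View pics/s3.png

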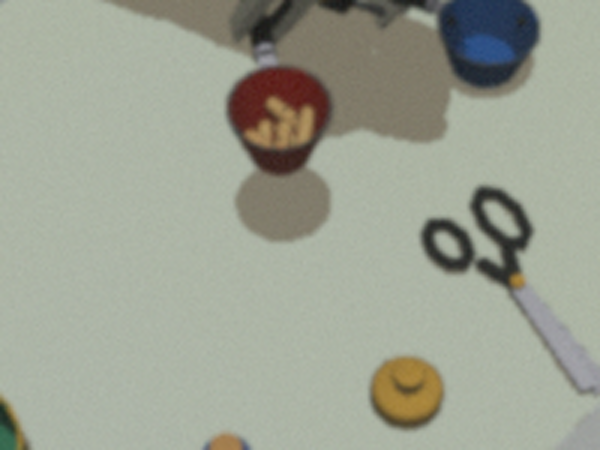

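View pics/w3.png

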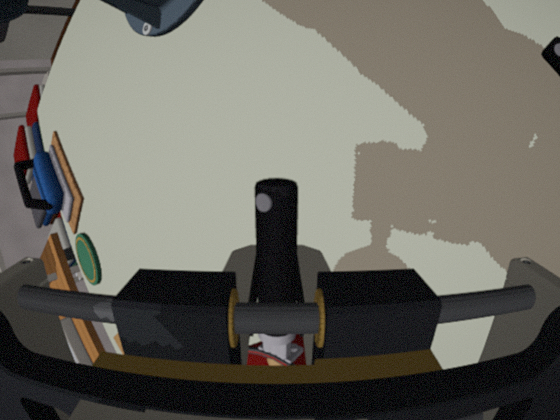

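```bash
python3 - <<'E'
from go import *
c=manip.calibration('top'); print(at(c,402.1,232.3,64))
im=manip.read_camera('scene'); cs=manip.calibration('scene')
t=at(c,402.1,232.3,64)
for k in range(0,360,6):
    p=t+66*np.array([np.cos(np.radians(k)),np.sin(np.radians(k)),0]); u=proj(cs,p); cv2.circle(im,tuple(int(v) for v in u.round()),0,(255,0,255),-1)
cv2.imwrite('pics/tinchk.png',cv2.resize(im[230:320,110:220],None,fx=5,fy=5,interpolation=0))
al=165
u=np.array([np.cos(np.radians(al)),np.sin(np.radians(al)),0]); d=-np.cross([0,0,-1],u)
cc=np.array([t[0],t[1],175])-20*d-8*u; g=cc+95*u; print('grip',g)
T=tool(al,35); rel(tcp(g,T),T)
E
```

```text
[ 543.91822718 -346.51398487   64.        ]
grip [ 465.05906119 -304.67821142  175.        ]
row [-0.2175, -0.285, 0.1792] [-0.0, -8.6, -12.2] dist 401 rot 14.9 q [-0.4, 0.46, 1.8, -0.77, 0.95, -1.22] 0.0
```

View pics/tinchk.png

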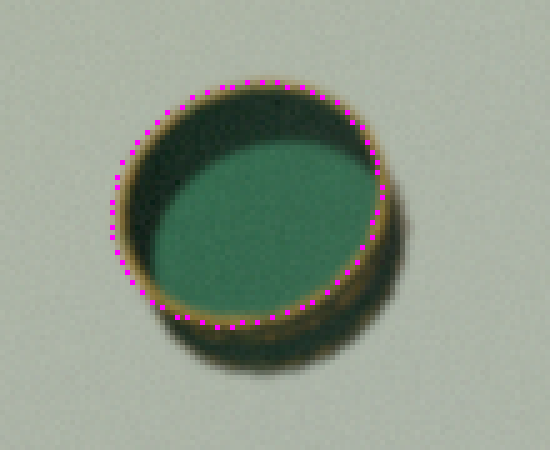

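```bash
python3 -m creep '[[-0.004,-0.006,0.004,0,-0.2,-0.2],[-0.013,-0.017,0.011,0,-0.5,-0.7],[-0.026,-0.034,0.021,0,-1,-1.4],[-0.043,-0.057,0.036,0,-1.7,-2.4],[-0.061,-0.08,0.05,0,-2.4,-3.4],[-0.078,-0.102,0.064,0,-3,-4.4],[-0.096,-0.125,0.079,0,-3.7,-5.4],[-0.113,-0.148,0.093,0,-4.4,-6.3],[-0.13,-0.171,0.107,0,-5,-7.3],[-0.148,-0.194,0.122,0,-5.8,-8.3]]'
python3 - <<'E'
from go import *
o=manip.get_obs()
g=np.array([465,-304,175]);T=tool(165,35); rel(tcp(g,T),T)
E
```

```text
t: 6.3
ee_pos: [458.9, -175.4, 174.9]
orientation: [-0.496, -2.858, 0.901]
wrist_force: [1.0, -1.2, -2.7]
finger_gap: 0.204
row [-0.0488, -0.0975, 0.0621] [-0.0, -2.8, -3.8] dist 126 rot 4.7 q [-0.4, 0.46, 1.8, -0.77, 0.95, -1.22] 0.0
```

```bash
python3 -m creep '[[-0.009,-0.019,0.012,0,-0.5,-0.7],[-0.018,-0.036,0.023,0,-1,-1.4],[-0.027,-0.053,0.034,0,-1.5,-2],[-0.035,-0.069,0.044,0,-2,-2.7],[-0.041,-0.082,0.052,0,-2.4,-3.2],[-0.046,-0.091,0.058,0,-2.7,-3.6],[-0.0488,-0.0975,0.0621,0,-2.8,-3.8],[-0.0488,-0.0975,0.0621,0,-2.8,-3.8]]'
python3 - <<'E'
from go import *
o=manip.get_obs()
cv2.imwrite('pics/s4.png',cv2.resize(manip.read_camera('scene')[160:360,60:300],None,fx=3,fy=3,interpolation=2))
cv2.imwrite('pics/t4.png',manip.read_camera('top'))
g=np.array([465,-304,175])
for le,z in ((10,172),(-15,168),(-40,163),(-65,157),(-90,152)):
    T=tool(165,le); rel(tcp([*g[:2],z],T),T)
E
```

```text
t: 6.97
ee_pos: [466.0, -299.8, 180.0]
orientation: [-0.386, -2.899, 0.914]
wrist_force: [0.2, 0.8, -2.1]
finger_gap: 0.2
row [-0.0003, -0.0026, 0.0044] [-25.0, 0.0, -0.1] dist 5 rot 25.0 q [-0.59, 0.42, 1.74, -0.21, 0.94, -1.78] 0.0
row [-0.0003, -0.0024, 0.0092] [-50.0, 0.1, -0.1] dist 10 rot 50.0 q [-0.77, 0.49, 1.65, 0.25, 1.14, -2.2] 0.0
row [-0.0003, -0.0008, 0.0156] [-75.0, 0.1, -0.1] dist 16 rot 75.0 q [-0.91, 0.64, 1.54, 0.54, 1.44, -2.43] 0.0
row [-0.0003, 0.0026, 0.0231] [-100.0, 0.1, -0.1] dist 23 rot 100.0 q [-0.99, 0.84, 1.45, 0.76, 1.75, -2.53] 0.0
row [-0.0003, 0.0064, 0.0296] [-125.0, 0.2, -0.1] dist 30 rot 125.0 q [-1.02, 1.04, 1.38, 0.96, 2.04, -2.57] 0.0
```

View pics/s4.png

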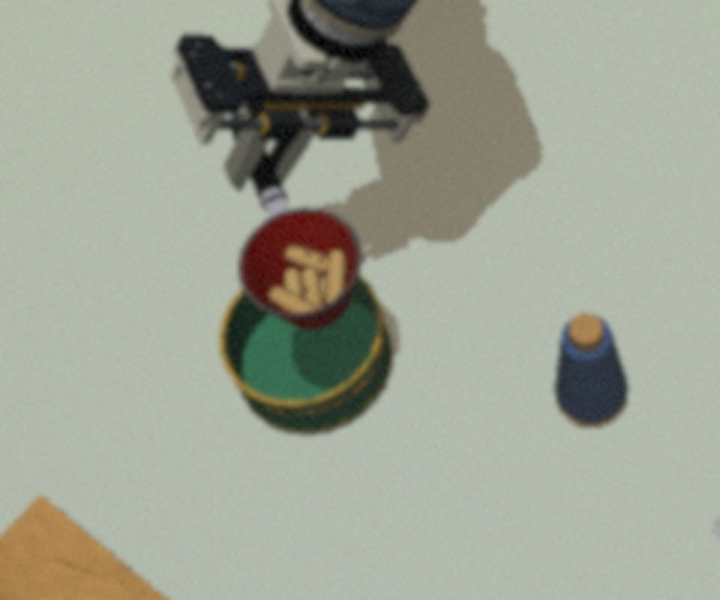

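View pics/t4.png

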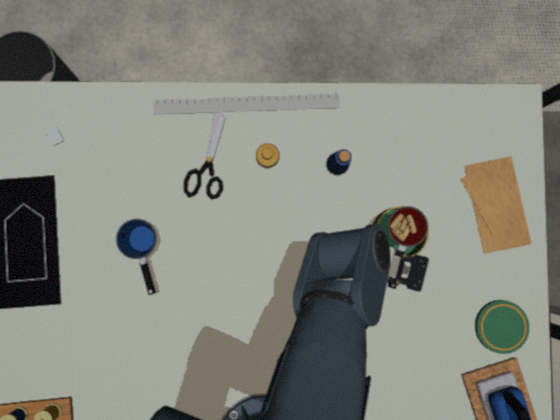

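```bash
python3 -m creep '[[0,-0.001,0.001,-5,0,0],[0,-0.002,0.002,-11,0,0],[0,-0.003,0.003,-18,0,0],[0,-0.003,0.0045,-25,0,0],[0,-0.0025,0.006,-32,0,0],[0,-0.0025,0.007,-39,0,0],[0,-0.0025,0.008,-45,0,0],[0,-0.0025,0.0092,-50,0,0],[0,-0.002,0.01,-54,0,0],[0,-0.002,0.01,-54,0,0]]'
python3 - <<'E'
from go import *
o=manip.get_obs()
cv2.imwrite('pics/s5.png',cv2.resize(manip.read_camera('scene')[160:360,60:300],None,fx=3,fy=3,interpolation=2))
g=np.array([465,-304,175])
for le,z in ((-40,163),(-65,157),(-90,152)):
    T=tool(165,le); rel(tcp([*g[:2],z],T),T)
E
```

```text
t: 7.9
ee_pos: [464.1, -306.2, 172.3]
orientation: [0.403, 3.028, 0.513]
wrist_force: [-0.3, 0.1, -2.4]
finger_gap: 0.198
row [-0.0003, -0.0033, 0.004] [-21.0, 0.1, -0.1] dist 5 rot 21.0 q [-0.91, 0.64, 1.54, 0.54, 1.44, -2.43] 0.0
row [-0.0003, -0.0074, 0.0112] [-46.0, 0.1, -0.1] dist 13 rot 46.0 q [-0.99, 0.84, 1.45, 0.76, 1.75, -2.53] 0.0
row [-0.0003, -0.0104, 0.0181] [-71.0, 0.1, -0.1] dist 21 rot 71.0 q [-1.02, 1.04, 1.38, 0.96, 2.04, -2.57] 0.0
```

View pics/s5.png

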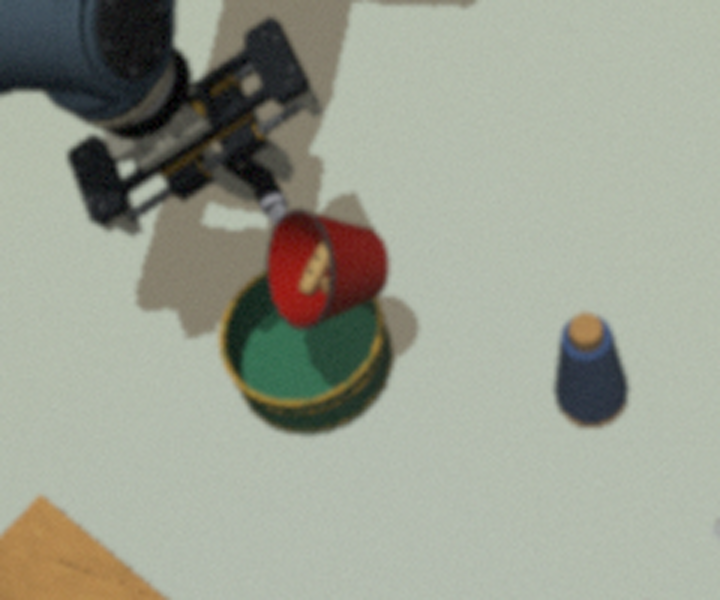

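```bash
python3 -m creep '[[0,-0.001,0.001,-5,0,0],[0,-0.0015,0.002,-10,0,0],[0,-0.002,0.003,-15,0,0],[0,-0.003,0.004,-20,0,0],[0,-0.004,0.0055,-25,0,0],[0,-0.005,0.007,-30,0,0],[0,-0.0055,0.0085,-35,0,0],[0,-0.0065,0.01,-40,0,0],[0,-0.0074,0.0112,-46,0,0],[0,-0.0074,0.0112,-46,0,0]]'
python3 - <<'E'
from go import *
o=manip.get_obs()
cv2.imwrite('pics/s6.png',cv2.resize(manip.read_camera('scene')[160:360,60:300],None,fx=3,fy=3,interpolation=2))
g=np.array([465,-304,175])
for le,z in ((-90,152),(-95,150)):
    T=tool(165,le); rel(tcp([*g[:2],z],T),T)
E
```

```text
t: 8.78
ee_pos: [463.2, -308.0, 157.7]
orientation: [0.335, 2.514, 1.61]
wrist_force: [0.2, 0.8, -3.3]
finger_gap: 0.201
row [-0.0003, -0.0065, 0.0013] [-25.1, -0.0, -0.1] dist 7 rot 25.1 q [-1.02, 1.04, 1.38, 0.96, 2.04, -2.57] 0.0
row [-0.0003, -0.0088, 0.0024] [-30.1, -0.0, -0.1] dist 9 rot 30.1 q [-1.01, 1.08, 1.36, 1.0, 2.1, -2.57] 0.0
```

View pics/s6.png

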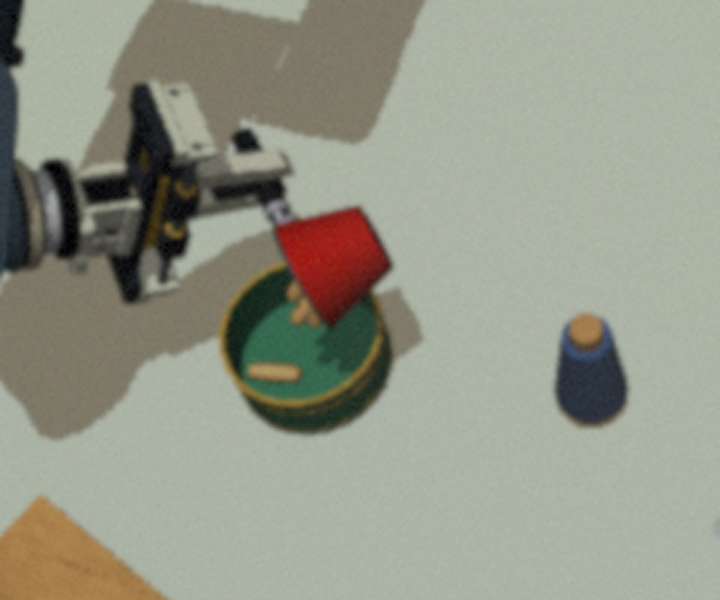

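Pouring into the tin as planned (one toggle lies on its floor, others leaving). Continue tilting.

```bash
python3 -m creep '[[0,-0.002,0,-5,0,0],[0,-0.003,0,-10,0,0],[0,-0.004,0.001,-15,0,0],[0,-0.005,0.001,-20,0,0],[0,-0.0065,0.0013,-25,0,0],[0,-0.0088,0.0024,-30,0,0],[0,-0.0088,0.0024,-30,0,0],[0,-0.0088,0.0024,-30,0,0],[0,-0.0088,0.0024,-30,0,0]]'
python3 - <<'E'
from go import *
o=manip.get_obs(); print(o['wrist_force'],o['moment'])
cv2.imwrite('pics/s7.png',cv2.resize(manip.read_camera('scene')[160:360,60:300],None,fx=3,fy=3,interpolation=2))
cv2.imwrite('pics/t7.png',cv2.resize(manip.read_camera('top')[170:300,330:530],None,fx=4,fy=4,interpolation=2))
E
```

```text
t: 9.58
ee_pos: [464.0, -310.2, 152.1]
orientation: [0.259, 1.99, 2.159]
wrist_force: [-0.9, -0.7, -1.7]
finger_gap: 0.2
[-0.91845541 -0.73267589 -1.7034822 ] [-0.77300788  0.33635136  0.00509738]
```

View pics/s7.png

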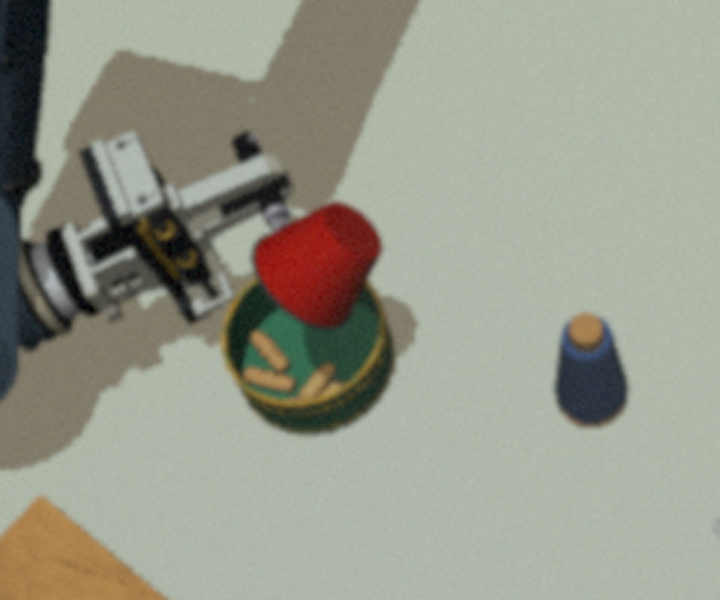

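View pics/t7.png

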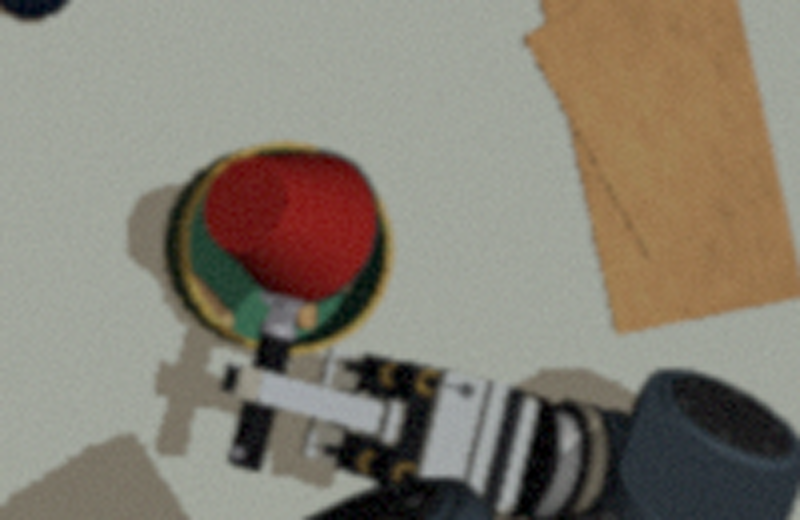

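```bash
python3 - <<'E'
from go import *
g=np.array([463,-304,175])
for le,z in ((-70,170),(-45,185),(-20,195),(0,200),(35,200)):
    T=tool(165,le); rel(tcp([*g[:2],z],T),T)
E
```

```text
row [0.0024, 0.0196, 0.0021] [24.8, 0.1, 0.2] dist 20 rot 24.8 q [-1.0, 0.86, 1.44, 0.8, 1.82, -2.53] 0.0
row [0.0023, 0.0366, 0.0049] [49.8, 0.1, 0.2] dist 37 rot 49.8 q [-0.93, 0.65, 1.52, 0.59, 1.54, -2.43] 0.0
row [0.0023, 0.0477, 0.008] [74.8, 0.2, 0.2] dist 48 rot 74.8 q [-0.8, 0.48, 1.61, 0.31, 1.25, -2.24] 0.0
row [0.0022, 0.0529, 0.0105] [94.8, 0.2, 0.1] dist 54 rot 94.8 q [-0.67, 0.4, 1.68, 0.0, 1.06, -1.97] 0.0
row [0.0023, 0.0515, 0.0138] [129.8, 0.2, 0.1] dist 53 rot 129.8 q [-0.4, 0.42, 1.79, -0.75, 0.99, -1.27] 0.0
```

```bash
python3 -m creep '[[0,0,0,-5,0,0],[0,0.002,0,2,0,0],[0,0.001,0,-5,0,0],[0,0.004,0,2,0,0],[0,0.009,0,9,0,0],[0.001,0.014,0.001,16,0,0],[0.002,0.019,0.002,23,0,0],[0.002,0.0235,0.003,30,0,0],[0.002,0.0285,0.004,37,0,0],[0.002,0.0335,0.0045,44,0,0]]'
python3 -c "
from go import *
g=np.array([463,-304,175])
for le,z in ((-20,195),(0,200),(35,200)):
    T=tool(165,le); rel(tcp([*g[:2],z],T),T)"
```

```text
t: 10.52
ee_pos: [461.6, -309.4, 186.6]
orientation: [0.358, 2.717, 1.28]
wrist_force: [0.4, 0.3, -2.1]
finger_gap: 0.201
row [0.0, 0.0131, -0.0062] [30.5, 0.3, 0.1] dist 15 rot 30.5 q [-0.8, 0.48, 1.61, 0.31, 1.25, -2.24] 0.0
row [-0.0, 0.0185, -0.0081] [50.5, 0.3, -0.0] dist 20 rot 50.5 q [-0.67, 0.4, 1.68, -0.0, 1.06, -1.97] 0.0
row [0.0, 0.0199, -0.0047] [85.5, 0.3, -0.1] dist 20 rot 85.5 q [-0.4, 0.42, 1.79, -0.75, 0.99, -1.27] 0.0
```

```bash
python3 -m creep '[[0,0.003,-0.001,7,0,0],[0,0.006,-0.003,14,0,0],[0,0.009,-0.004,21,0,0],[0,0.012,-0.0055,28,0,0],[0,0.0145,-0.0065,35,0,0],[0,0.0165,-0.0075,42,0,0],[0,0.0185,-0.008,49,0,0],[0,0.019,-0.008,56,0,0],[0,0.0195,-0.007,63,0,0],[0,0.02,-0.0065,70,0,0]]'
python3 -m creep '[[0,0,0,7,0,0],[0,0,0,14,0,0],[0,0,0,14,0,0]]'
python3 - <<'E'
from go import *
o=manip.get_obs(); print(o['wrist_force'],o['moment'])
cv2.imwrite('pics/s8.png',cv2.resize(manip.read_camera('scene')[160:360,60:300],None,fx=3,fy=3,interpolation=2))
E
```

```text
t: 11.35
ee_pos: [464.3, -301.3, 207.1]
orientation: [-0.402, -3.035, 0.52]
wrist_force: [0.2, -1.5, -2.3]
finger_gap: 0.197
t: 11.6
ee_pos: [463.9, -299.5, 204.9]
orientation: [-0.382, -2.918, 0.875]
wrist_force: [-0.3, 0.6, -2.6]
finger_gap: 0.202
[-0.30263362  0.58014749 -2.64060198] [0.46938942 0.01339299 0.07695179]
```

View pics/s8.png

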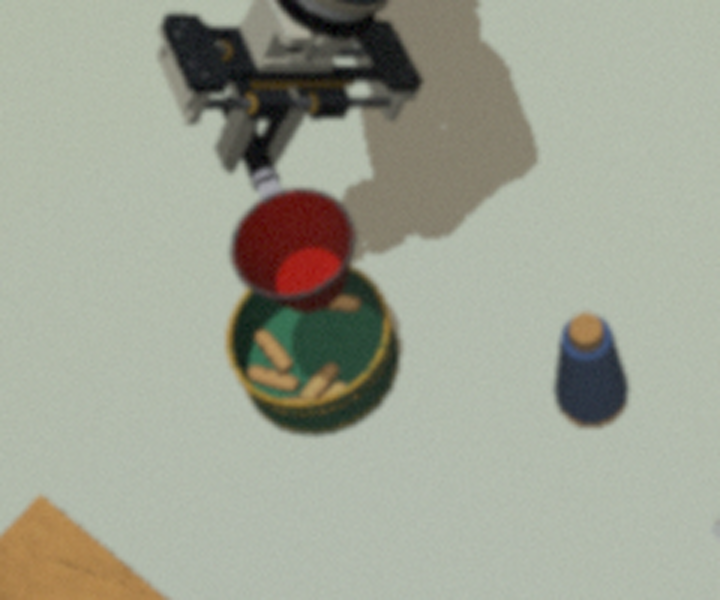

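```bash
python3 - <<'E'
from go import *
al=85;u=np.array([np.cos(np.radians(al)),np.sin(np.radians(al)),0])
g=np.array([527,324,195])+95*u; print(g)
T=tool(al,35); s,w=rel(tcp(g,T),T)
for k in (.02,.06,.11,.16,.21,.26,.31,.36,.41,.46): print(list((s*k/1000).round(3))+list((w*k).round(1)))
E
```

```text
[535.27979556 418.63849632 195.        ]
row [0.1123, 0.6012, -0.3834] [1.8, 44.8, 66.4] dist 722 rot 80.1 q [0.48, 0.9, 0.94, 0.32, 1.82, 0.56] 0.0
[np.float64(0.002), np.float64(0.012), np.float64(-0.008), np.float64(0.0), np.float64(0.9), np.float64(1.3)]
[np.float64(0.007), np.float64(0.036), np.float64(-0.023), np.float64(0.1), np.float64(2.7), np.float64(4.0)]
[np.float64(0.012), np.float64(0.066), np.float64(-0.042), np.float64(0.2), np.float64(4.9), np.float64(7.3)]
[np.float64(0.018), np.float64(0.096), np.float64(-0.061), np.float64(0.3), np.float64(7.2), np.float64(10.6)]
[np.float64(0.024), np.float64(0.126), np.float64(-0.081), np.float64(0.4), np.float64(9.4), np.float64(13.9)]
[np.float64(0.029), np.float64(0.156), np.float64(-0.1), np.float64(0.5), np.float64(11.7), np.float64(17.3)]
[np.float64(0.035), np.float64(0.186), np.float64(-0.119), np.float64(0.6), np.float64(13.9), np.float64(20.6)]
[np.float64(0.04), np.float64(0.216), np.float64(-0.138), np.float64(0.7), np.float64(16.1), np.float64(23.9)]
[np.float64(0.046), np.float64(0.246), np.float64(-0.157), np.float64(0.7), np.float64(18.4), np.float64(27.2)]
[np.float64(0.052), np.float64(0.277), np.float64(-0.176), np.float64(0.8), np.float64(20.6), np.float64(30.5)]
```

```bash
python3 -m creep '[[0.002,0.012,-0.008,0,0.9,1.3],[0.007,0.036,-0.023,0.1,2.7,4],[0.012,0.066,-0.042,0.2,4.9,7.3],[0.018,0.096,-0.061,0.3,7.2,10.6],[0.024,0.126,-0.081,0.4,9.4,13.9],[0.029,0.156,-0.1,0.5,11.7,17.3],[0.035,0.186,-0.119,0.6,13.9,20.6],[0.04,0.216,-0.138,0.7,16.1,23.9],[0.046,0.246,-0.157,0.7,18.4,27.2],[0.052,0.277,-0.176,0.8,20.6,30.5]]'
python3 - <<'E'
from go import *
cv2.imwrite('pics/s9.png',cv2.resize(manip.read_camera('scene')[210:320,100:240],None,fx=5,fy=5,interpolation=2))
cv2.imwrite('pics/t9.png',cv2.resize(manip.read_camera('top')[180:290,340:480],None,fx=5,fy=5,interpolation=2))
al=85
T=tool(al,35); s,w=rel(tcp([535.3,418.6,195],T),T)
for k in (.1,.2,.3,.4,.5,.6,.7,.8,.9,.97): print((s*k/1000).round(3).tolist(),(w*k).round(1).tolist())
E
```

```text
t: 12.48
ee_pos: [499.6, 31.1, 202.4]
orientation: [-1.217, -2.5, 0.745]
wrist_force: [0.2, 0.2, -1.9]
finger_gap: 0.2
row [0.2794, 0.2266, -0.1437] [1.2, 23.7, 36.0] dist 387 rot 43.1 q [0.48, 0.9, 0.94, 0.32, 1.82, 0.56] 0.0
[0.028, 0.023, -0.014] [0.1, 2.4, 3.6]
[0.056, 0.045, -0.029] [0.2, 4.7, 7.2]
[0.084, 0.068, -0.043] [0.4, 7.1, 10.8]
[0.112, 0.091, -0.057] [0.5, 9.5, 14.4]
[0.14, 0.113, -0.072] [0.6, 11.9, 18.0]
[0.168, 0.136, -0.086] [0.7, 14.2, 21.6]
[0.196, 0.159, -0.101] [0.9, 16.6, 25.2]
[0.224, 0.181, -0.115] [1.0, 19.0, 28.8]
[0.251, 0.204, -0.129] [1.1, 21.4, 32.4]
[0.271, 0.22, -0.139] [1.2, 23.0, 34.9]
```

View pics/s9.png

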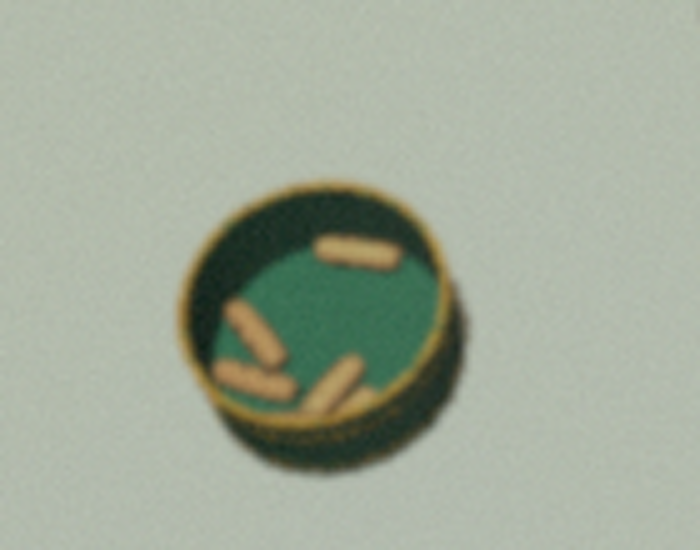

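View pics/t9.png

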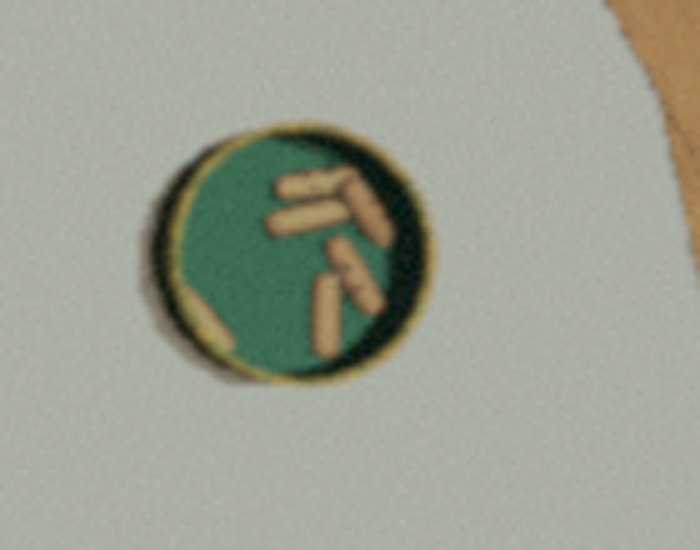

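```bash
python3 -m creep '[[0.025,0.021,-0.013,0.1,2.1,3.2],[0.056,0.045,-0.029,0.2,4.7,7.2],[0.084,0.068,-0.043,0.4,7.1,10.8],[0.112,0.091,-0.057,0.5,9.5,14.4],[0.14,0.113,-0.072,0.6,11.9,18],[0.168,0.136,-0.086,0.7,14.2,21.6],[0.196,0.159,-0.101,0.9,16.6,25.2],[0.224,0.181,-0.115,1,19,28.8],[0.251,0.204,-0.129,1.1,21.4,32.4],[0.27,0.219,-0.139,1.2,22.9,34.7]]'
python3 -m creep '[[0.007,0.005,-0.003,0,0.5,1],[0.0085,0.0065,-0.004,0,0.7,1.2],[0.0085,0.0065,-0.004,0,0.7,1.2],[0.0085,0.0065,-0.004,0,0.7,1.2]]'
python3 - <<'E'
from go import *
T=tool(85,35); s,w=rel(tcp([535.3,418.6,195],T),T)
cv2.imwrite('pics/s10r.png',manip.read_camera('scene'));cv2.imwrite('pics/t10r.png',manip.read_camera('top'));cv2.imwrite('pics/w10.png',manip.read_camera('wrist'))
a=cv2.imread('pics/s10r.png')[60:210,250:450]; cv2.imwrite('pics/s10.png',cv2.resize(a,None,fx=4,fy=4,interpolation=2))
a=cv2.imread('pics/t10r.png')[170:320,60:260]; cv2.imwrite('pics/t10.png',cv2.resize(a,None,fx=4,fy=4,interpolation=2))
E
```

```text
t: 13.42
ee_pos: [537.5, 404.0, 197.5]
orientation: [-1.924, -1.806, 0.569]
wrist_force: [0.2, 0.0, -1.6]
finger_gap: 0.198
t: 13.75
ee_pos: [545.2, 408.5, 196.3]
orientation: [-1.945, -1.783, 0.57]
wrist_force: [0.4, 0.7, -1.7]
finger_gap: 0.202
row [0.0092, -0.0081, 0.0011] [0.0, 0.4, -0.1] dist 12 rot 0.4 q [0.48, 0.9, 0.94, 0.32, 1.82, 0.56] 0.0
```

View pics/s10.png

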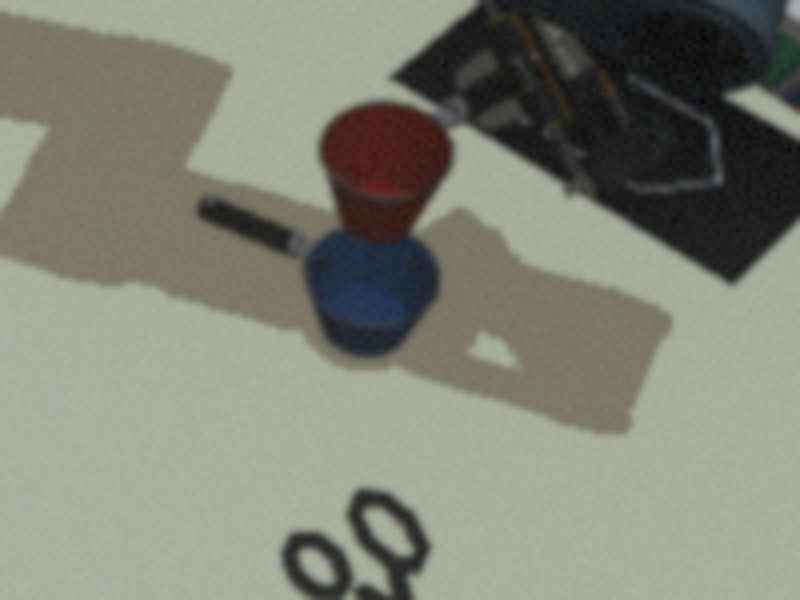

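View pics/t10.png

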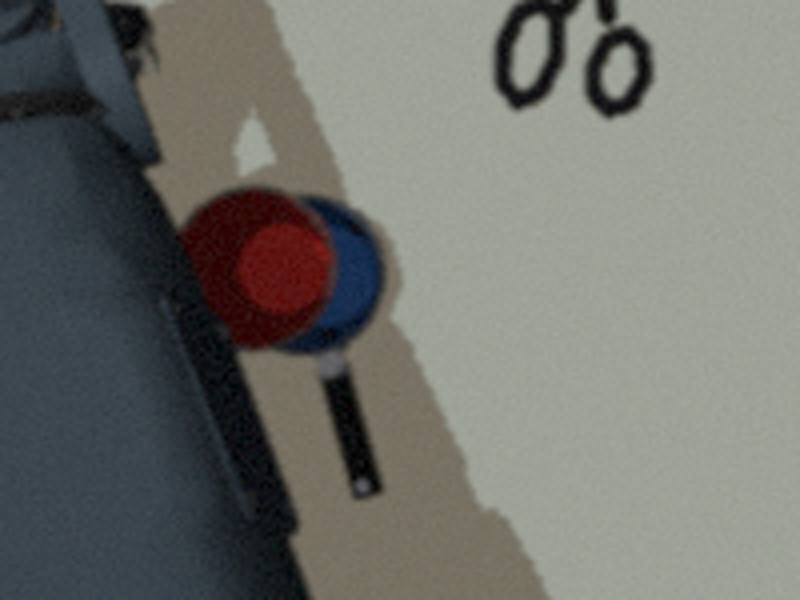

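View pics/w10.png

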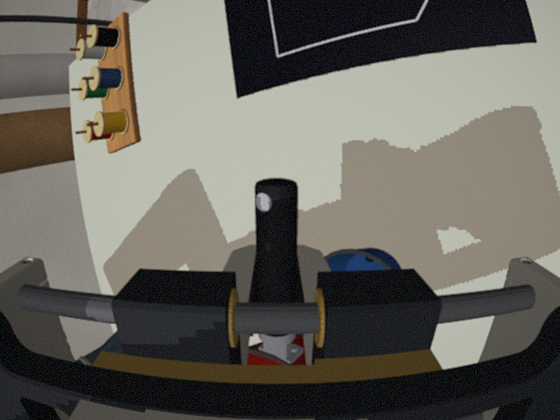

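```bash
cat > tri.py <<'E'
from go import *
def tri(*obs):
    A=np.zeros((3,3));b=np.zeros(3)
    for cam,u,v in obs:
        c=manip.calibration(cam); d=ray(c,u,v); d/=np.linalg.norm(d); M=np.eye(3)-np.outer(d,d); A+=M;b+=M@c['eye']
    x=np.linalg.solve(A,b); return x
E
python3 - <<'E'
from tri import *
x=tri(('scene',346.6,97.4),('top',123.25,237.1)); print('red mouth',x.round(1))
o=manip.get_obs();T=R.from_rotvec(o['orientation']).as_matrix()
g=o['ee_pos']+6*T[:,2]; print('grip',g.round(1),'exp mouth',(g-95*T[:,0]+[0,0,4]).round(1), T[:,0].round(3))
f=at(manip.calibration('top'),131.25,237.0,x[2]-60); print('floor',f.round(1))
im=cv2.imread('pics/scene0.png'); hsv=cv2.cvtColor(im,cv2.COLOR_BGR2HSV)
a=im[105:160,310:375]; cv2.imwrite('pics/bl.png',cv2.resize(a,None,fx=9,fy=9,interpolation=2))
E
```

```text
red mouth [532.8 313.5 194.1]
grip [541.3 409.1 191.2] exp mouth [533.2 314.5 196.1] [ 0.085  0.996 -0.009]
floor [531.1 311.7 134.1]
```

View pics/bl.png

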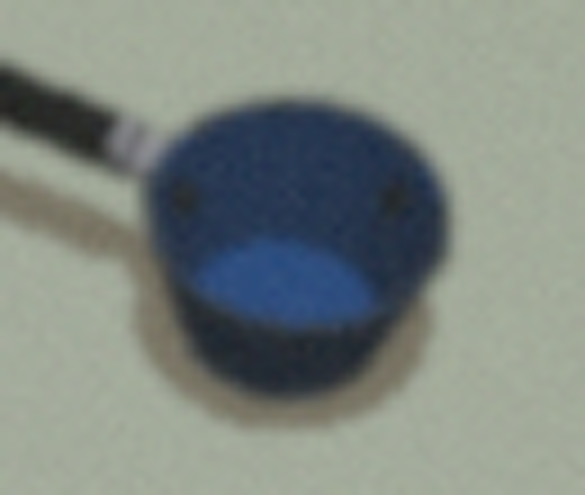

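```bash
python3 - <<'E'
from tri import *
x=tri(('scene',343.2,128.6),('top',135.9,238.5)); print('blue mouth',x.round(1))
print(at(manip.calibration('scene'),343.2,128.6,56),at(manip.calibration('top'),135.9,238.5,56))
E
```

```text
blue mouth [528.4 325.9  55.1]
[530.23310784 327.5836985   56.        ] [526.82318621 323.47769428  56.        ]
```

```bash
python3 - <<'E'
from tri import *
o=manip.get_obs(); T=tool(85,35)
rel(o['ee_pos']+[-4.5,11.5,0],T); rel(o['ee_pos']+[-4.5,11.5,-85],T)
E
```

```text
row [0.0111, -0.0045, 0.003] [-0.0, 0.5, -0.2] dist 12 rot 0.5 q [0.48, 0.91, 0.93, 0.32, 1.82, 0.56] 0.0
row [0.0119, 0.0442, 0.0727] [-0.0, 0.5, -0.2] dist 86 rot 0.5 q [0.48, 0.99, 0.98, 0.32, 1.7, 0.52] 0.0
```

```bash
python3 -m creep '[[0.006,-0.002,0.0015,0,0.3,0],[0.0111,-0.0045,0.003,0,0.5,-0.2],[0.011,0,0.0095,0,0.5,-0.2],[0.0112,0.009,0.022,0,0.5,-0.2],[0.0114,0.018,0.036,0,0.5,-0.2],[0.0116,0.028,0.05,0,0.5,-0.2],[0.0118,0.037,0.062,0,0.5,-0.2],[0.0119,0.0442,0.0727,0,0.5,-0.2],[0.0119,0.0442,0.0727,0,0.5,-0.2],[0.0119,0.0442,0.0727,0,0.5,-0.2]]'
cat > look.py <<'E'
from tri import *
import sys
n=sys.argv[1]
o=manip.get_obs(); print(o['t'],o['ee_pos'].round(1),o['wrist_force'].round(1))
s=manip.read_camera('scene')[75:175,270:400]; t=manip.read_camera('top')[190:290,80:210]
cv2.imwrite(f'pics/{n}.png',np.vstack([cv2.resize(a,None,fx=3*1.9,fy=3*.95,interpolation=2) if 0 else cv2.resize(a,None,fx=3,fy=3,interpolation=2) for a in (s,t)]))
E
python3 look.py c11; python3 -c "
import cv2
a=cv2.imread('pics/c11.png');print(a.shape)"
```

```text
t: 14.73
ee_pos: [539.6, 421.0, 109.8]
orientation: [-1.943, -1.78, 0.565]
wrist_force: [-0.4, -0.2, -0.9]
finger_gap: 0.199
14.7333 [539.6 421.  109.8] [-0.4 -0.2 -0.9]
(600, 390, 3)
```

View pics/c11.png

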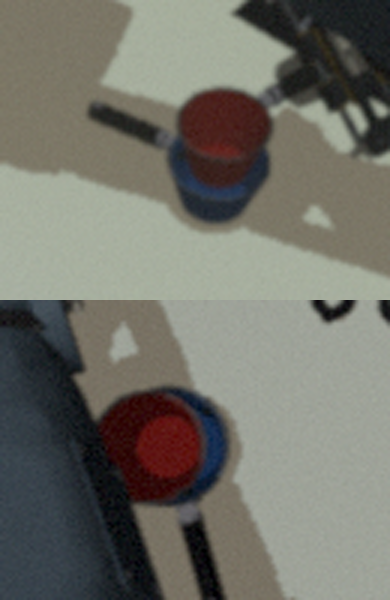

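```bash
python3 - <<'E'
from tri import *
print(tri(('scene',344.8,116),('top',129.5,238.5)).round(1), at(manip.calibration('scene'),344.8,116,108.6).round(1),at(manip.calibration('top'),129.5,238.5,108.6).round(1))
print(at(manip.calibration('scene'),343.2,128.6,56).round(1),at(manip.calibration('top'),135.9,238.5,56).round(1))
o=manip.get_obs();rel(o['ee_pos']+[0,0,-20],tool(85,35))
E
```

```text
[528.6 324.8 109.9] [528.8 327.7 108.6] [527.3 323.5 108.6]
[530.2 327.6  56. ] [526.8 323.5  56. ]
row [0.0, 0.0115, 0.0164] [0.0, 0.0, 0.0] dist 20 rot 0.1 q [0.48, 1.01, 0.98, 0.31, 1.67, 0.51] 0.0
```

```bash
python3 -m creep '[[0,0.003,0.004,0,0,0],[0,0.006,0.008,0,0,0],[0,0.009,0.012,0,0,0],[0,0.0115,0.0164,0,0,0],[0,0.013,0.0185,0,0,0],[0,0.0144,0.0205,0,0,0],[0,0.0144,0.0205,0,0,0]]'
python3 -m creep '[[0,0.0006,0.0008,0,0,0],[0,0.0012,0.0016,0,0,0],[0,0.0017,0.0025,0,0,0],[0,0.0017,0.0025,0,0,0]]'
```

```text
t: 15.42
ee_pos: [539.6, 420.9, 84.9]
orientation: [-1.943, -1.78, 0.564]
wrist_force: [0.1, -0.2, -2.7]
finger_gap: 0.199
t: 15.75
ee_pos: [539.7, 421.0, 82.4]
orientation: [-1.943, -1.781, 0.564]
wrist_force: [0.1, -0.8, -1.7]
finger_gap: 0.2
```

```bash
python3 -m creep '[[0,0.0006,0.0008,0,0,0],[0,0.0012,0.0016,0,0,0],[0,0.0017,0.0025,0,0,0],[0,0.0017,0.0025,0,0,0]]'
python3 -m creep '[[0,0.0006,0.0008,0,0,0],[0,0.0012,0.0016,0,0,0],[0,0.0017,0.0025,0,0,0],[0,0.0017,0.0025,0,0,0]]'; python3 look.py c12
```

```text
t: 16.08
ee_pos: [539.7, 420.9, 79.3]
orientation: [-1.943, -1.781, 0.564]
wrist_force: [0.0, -1.6, -1.4]
finger_gap: 0.203
t: 16.42
ee_pos: [539.7, 420.9, 76.2]
orientation: [-1.943, -1.781, 0.564]
wrist_force: [-0.2, -1.9, -0.4]
finger_gap: 0.197
16.4167 [539.7 420.9  76.2] [-0.2 -1.9 -0.4]
```

View pics/c12.png

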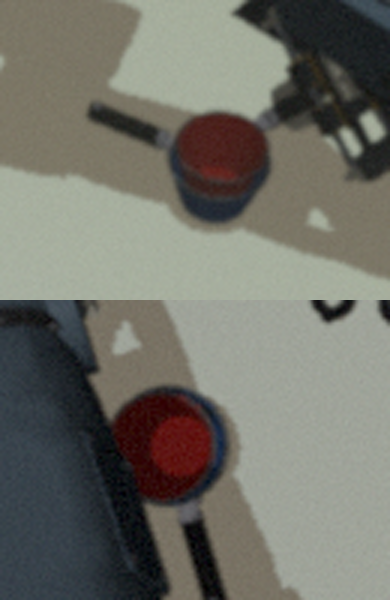

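```bash
python3 -m creep '[[-0.0005,0.0006,0.0008,0,0,0],[-0.001,0.0008,0.0012,0,0,0],[-0.001,0.0008,0.0012,0,0,0]]'
python3 -m creep '[[0,0,0,0,0,0],[0,0,0,0,0,0],[0,0,0,0,0,0],[0,0,0,0,0,0]]' 0.05; python3 look.py c13
```

```text
t: 16.77
ee_pos: [539.6, 420.4, 75.2]
orientation: [-1.943, -1.781, 0.562]
wrist_force: [0.1, 2.1, -0.4]
finger_gap: 0.201
t: 17.1
ee_pos: [539.5, 420.0, 75.0]
orientation: [-1.943, -1.781, 0.564]
wrist_force: [0.6, 0.1, -0.7]
finger_gap: 0.437
17.1 [539.5 420.   75. ] [ 0.6  0.1 -0.7]
```

View pics/c13.png

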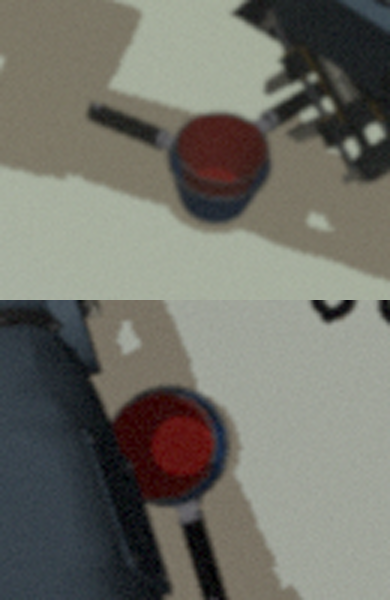

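```bash
python3 -m creep '[[0,0,-0.01,0,0,0],[0,0,-0.03,0,0,0],[0,0,-0.06,0,0,0],[0,0,-0.1,0,0,0],[0,0,-0.12,0,0,0],[0,0,-0.12,0,0,0]]'
python3 - <<'E'
from tri import *
T=tool(55,0); rel(np.array([528.5,325,150]),T)
cv2.imwrite('pics/t14.png',cv2.resize(manip.read_camera('top')[190:290,80:210],None,fx=5,fy=5,interpolation=2))
cv2.imwrite('pics/s14.png',cv2.resize(manip.read_camera('scene')[90:170,300:390],None,fx=7,fy=7,interpolation=2))
E
```

```text
t: 17.7
ee_pos: [611.4, 413.8, 178.3]
orientation: [-1.947, -1.783, 0.553]
wrist_force: [-0.5, 0.1, 0.5]
finger_gap: 0.538
row [-0.0958, -0.0456, 0.0656] [-33.9, 8.9, 29.1] dist 125 rot 45.5 q [0.48, 0.58, 1.54, -0.0, 1.02, 1.09] 0.0
```

View pics/t14.png

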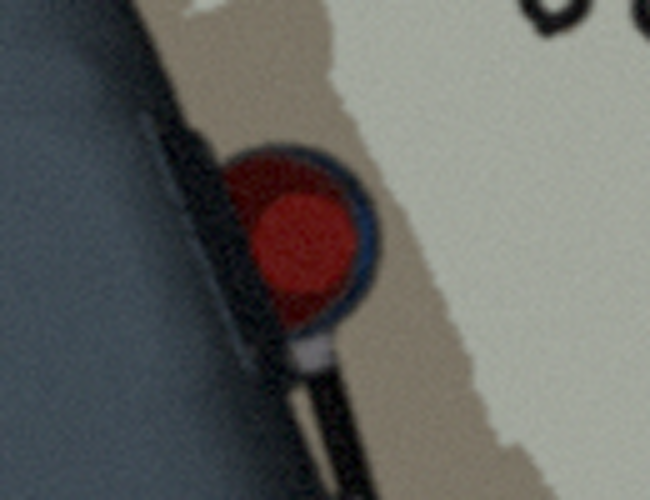

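View pics/s14.png

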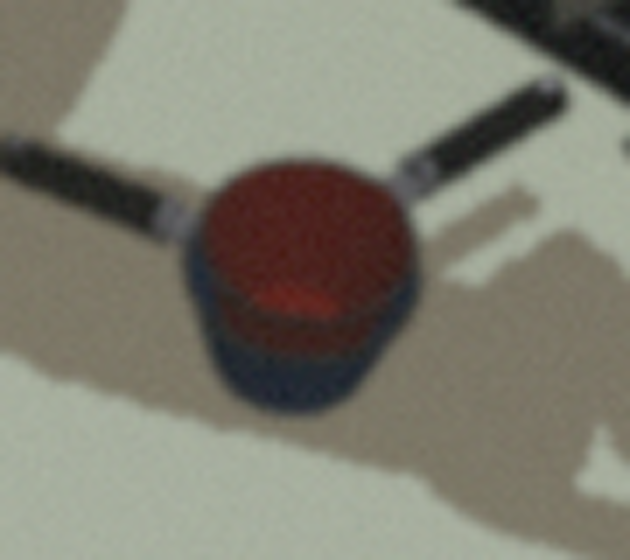

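```bash
python3 -m creep '[[-0.01,-0.005,0.005,-4,1,3.5],[-0.025,-0.012,0.016,-9,2.4,7.7],[-0.04,-0.019,0.027,-14,3.7,12],[-0.055,-0.026,0.038,-19,5,16.3],[-0.07,-0.033,0.048,-24,6.3,20.6],[-0.083,-0.04,0.057,-29,7.6,24.9],[-0.0958,-0.0456,0.0656,-33.9,8.9,29.1],[-0.0958,-0.0456,0.0656,-33.9,8.9,29.1],[-0.0958,-0.0456,0.0656,-33.9,8.9,29.1]]' 0.0 10
python3 - <<'E'
from tri import *
print(at(manip.calibration('top'),140.8,238.8,17).round(1))
o=manip.get_obs();print(o['ee_pos'],o['wrist_force'].round(2))
T=tool(55,0); rel(np.array([528,325,60]),T)
cv2.imwrite('pics/w15.png',manip.read_camera('wrist'))
E
```

```text
t: 18.55
ee_pos: [523.3, 325.2, 145.5]
orientation: [-2.784, -1.455, 0.016]
wrist_force: [0.5, 0.0, 0.0]
finger_gap: 0.008
[525.7 322.1  17. ]
[523.33164222 325.21175261 145.47469476] [0.5  0.02 0.02]
row [0.0033, 0.0044, 0.0854] [-0.3, 0.5, 0.2] dist 86 rot 0.6 q [0.48, 0.7, 1.58, 0.0, 0.85, 1.09] 0.0
```

View pics/w15.png

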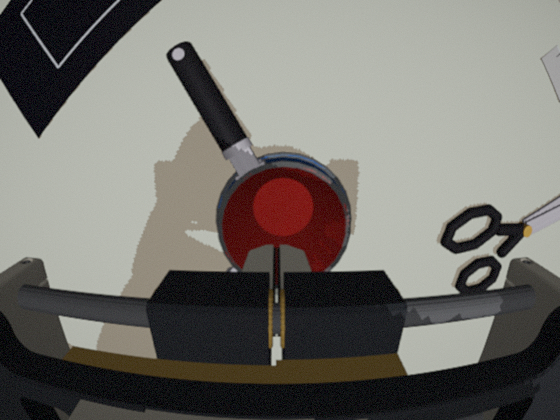

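```bash
python3 - <<'E'
from tri import *
c=manip.calibration('wrist'); print(at(c,283,208,17,True).round(1)); print(at(c,284.5,219,76,True).round(1))
T=tool(55,0); rel(np.array([527,323.5,60]),T)
E
```

```text
[531.1 324.3  17. ]
[535.8 331.   76. ]
row [0.0003, 0.0035, 0.0858] [-0.3, 0.5, 0.2] dist 86 rot 0.6 q [0.48, 0.7, 1.59, 0.0, 0.85, 1.09] 0.0
```

```bash
python3 -m creep '[[0.001,0.002,0.015,0,0,0],[0.002,0.004,0.035,-0.3,0.5,0.2],[0.002,0.004,0.055,-0.3,0.5,0.2],[0.002,0.004,0.075,-0.3,0.5,0.2],[0.002,0.004,0.0858,-0.3,0.5,0.2],[0.002,0.004,0.0858,-0.3,0.5,0.2]]'
python3 -m creep '[[0,0,0.003,0,0,0],[0,0,0.006,0,0,0],[0,0,0.009,0,0,0],[0,0,0.012,0,0,0],[0,0,0.012,0,0,0]]'
```

```text
t: 19.1
ee_pos: [528.5, 323.8, 57.4]
orientation: [2.788, 1.448, -0.003]
wrist_force: [0.3, -0.3, -0.2]
finger_gap: 0.008
t: 19.52
ee_pos: [529.0, 324.3, 48.0]
orientation: [2.788, 1.447, 0.004]
wrist_force: [-0.2, -0.2, -0.1]
finger_gap: 0.001
```

```bash
for i in 1 2; do python3 -m creep '[[0,0,0.001,0,0,0],[0,0,0.002,0,0,0],[0,0,0.003,0,0,0],[0,0,0.003,0,0,0]]'; done
```

```text
t: 19.85
ee_pos: [529.0, 324.2, 45.0]
orientation: [2.787, 1.447, 0.004]
wrist_force: [0.8, -0.3, 0.2]
finger_gap: 0.004
t: 20.18
ee_pos: [529.0, 324.2, 41.8]
orientation: [2.788, 1.447, 0.003]
wrist_force: [0.2, 0.4, -0.1]
finger_gap: 0.008
```

```bash
for i in 1 2 3; do python3 -m creep '[[0,0,0.0005,0,0,0],[0,0,0.001,0,0,0],[0,0,0.001,0,0,0]]'|egrep 'pos|force'; done
```

```text
ee_pos: [529.1, 324.2, 41.0]
wrist_force: [0.1, -0.6, -0.1]
ee_pos: [529.2, 324.4, 40.2]
wrist_force: [1.8, -0.2, 1.8]
ee_pos: [529.3, 324.4, 39.3]
wrist_force: [0.9, -0.0, 3.4]
```

```bash
for i in 1 2 3; do python3 -m creep '[[0,0,0.0005,0,0,0],[0,0,0.001,0,0,0],[0,0,0.001,0,0,0]]'|egrep 'pos|force'; done
```

```text
ee_pos: [529.3, 324.4, 38.3]
wrist_force: [0.0, 1.2, 4.0]
ee_pos: [529.3, 324.4, 37.3]
wrist_force: [0.5, 0.5, 5.1]
ee_pos: [529.4, 324.4, 36.4]
wrist_force: [1.2, -0.7, 4.8]
```

```bash
for i in 1 2; do python3 -m creep '[[0,0,0.0005,0,0,0],[0,0,0.001,0,0,0],[0,0,0.001,0,0,0]]'|egrep 'pos|force'; done; python3 -m creep '[[0,0,0.0005,0,0,0],[0,0,0.0005,0,0,0]]'|egrep 'pos|force'; python3 look.py c16
```

```text
ee_pos: [529.5, 324.4, 35.6]
wrist_force: [-0.7, -0.6, 6.7]
ee_pos: [529.6, 324.5, 34.7]
wrist_force: [0.6, 0.2, 7.4]
ee_pos: [529.6, 324.5, 34.3]
wrist_force: [-0.9, -0.5, 8.9]
22.35 [529.6 324.5  34.3] [-0.9 -0.5  8.9]
```

View pics/c16.png

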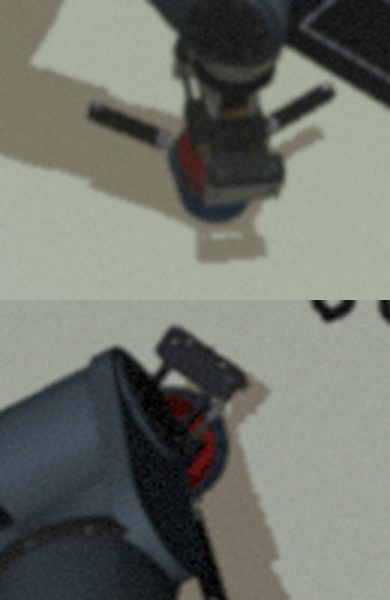

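```bash
for i in 1 2 3; do python3 -m creep '[[0,0,0.0005,0,0,0],[0,0,0.0005,0,0,0],[0,0,0.0005,0,0,0]]'|egrep 'pos|force'; done
```

```text
ee_pos: [529.6, 324.5, 33.8]
wrist_force: [0.0, 0.7, 7.6]
ee_pos: [529.8, 324.5, 33.4]
wrist_force: [-0.1, -0.3, 9.1]
ee_pos: [529.7, 324.6, 33.3]
wrist_force: [-2.9, -1.5, 15.0]
```

```bash
python3 -m creep '[[0,0,0.0003,0,0,0],[0,0,0.0003,0,0,0],[0,0,0.0003,0,0,0]]'|egrep 'pos|force'; python3 -m creep '[[0,0,0.0,0,0,0],[0,0,0.0,0,0,0],[0,0,0.0,0,0,0]]'|egrep 'pos|force'
```

```text
ee_pos: [529.8, 324.6, 33.3]
wrist_force: [-3.1, -2.6, 16.9]
ee_pos: [529.8, 324.6, 33.3]
wrist_force: [-2.7, -1.6, 16.8]
```

Bottomed out at 33.3 with a stiff rise: home. Retract slowly and check.

```bash
python3 -m creep '[[0,0,-0.001,0,0,0],[0,0,-0.004,0,0,0],[0,0,-0.012,0,0,0],[0,0,-0.03,0,0,0],[0,0,-0.06,0,0,0],[0,0,-0.09,0,0,0],[0,0,-0.12,0,0,0],[0,0,-0.15,0,0,0],[-0.02,0,-0.17,0,0,0],[-0.02,0,-0.17,0,0,0]]'
python3 - <<'E'
from tri import *
T=tool(55,0); rel(np.array([380,150,250]),T)
E
```

```text
t: 24.53
ee_pos: [517.4, 307.2, 206.2]
orientation: [2.787, 1.446, 0.012]
wrist_force: [-0.4, -0.8, 0.7]
finger_gap: 0.004
row [-0.2074, -0.0216, -0.0451] [0.3, -0.3, -0.1] dist 213 rot 0.5 q [0.26, 0.08, 1.98, -0.0, 1.08, 0.87] 0.0
```

```bash
python3 -m creep '[[-0.02,0,-0.005,0,0,0],[-0.05,-0.005,-0.01,0,0,0],[-0.08,-0.01,-0.02,0,0,0],[-0.11,-0.01,-0.02,0,0,0],[-0.14,-0.015,-0.03,0,0,0],[-0.17,-0.02,-0.04,0,0,0],[-0.19,-0.02,-0.045,0,0,0],[-0.2074,-0.0216,-0.045,0,0,0],[-0.2074,-0.0216,-0.045,0,0,0]]' | head -2
python3 - <<'E'
from tri import *
s=manip.read_camera('scene');t=manip.read_camera('top')
cv2.imwrite('pics/fs.png',s);cv2.imwrite('pics/ft.png',t)
cv2.imwrite('pics/fs_b.png',cv2.resize(s[90:170,300:390],None,fx=7,fy=7,interpolation=2))
cv2.imwrite('pics/ft_b.png',cv2.resize(t[205:305,90:190],None,fx=6,fy=6,interpolation=2))
E
```

```text
t: 25.28
ee_pos: [378.4, 149.3, 246.0]
```

View pics/fs.png

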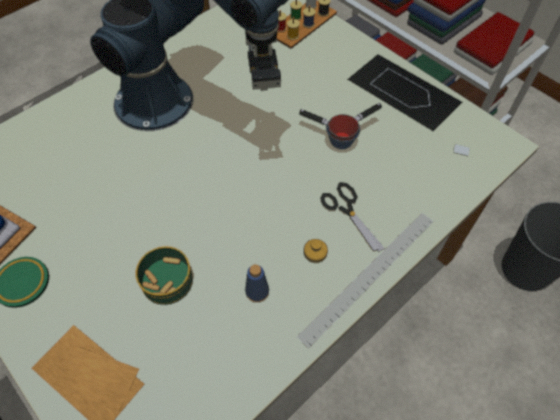

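View pics/fs_b.png

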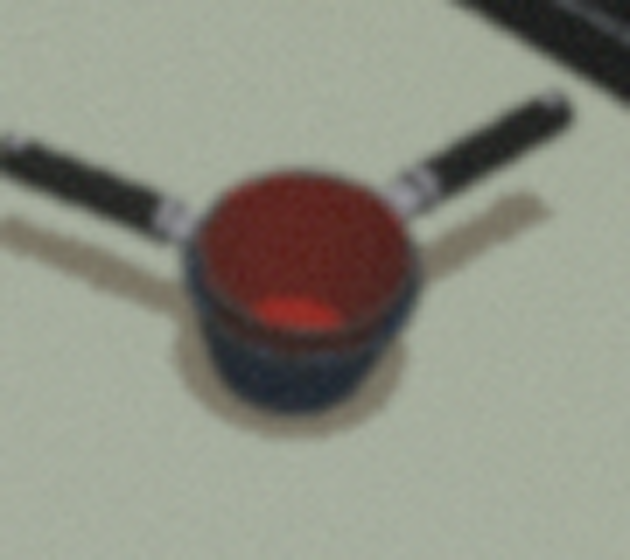

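View pics/ft_b.png

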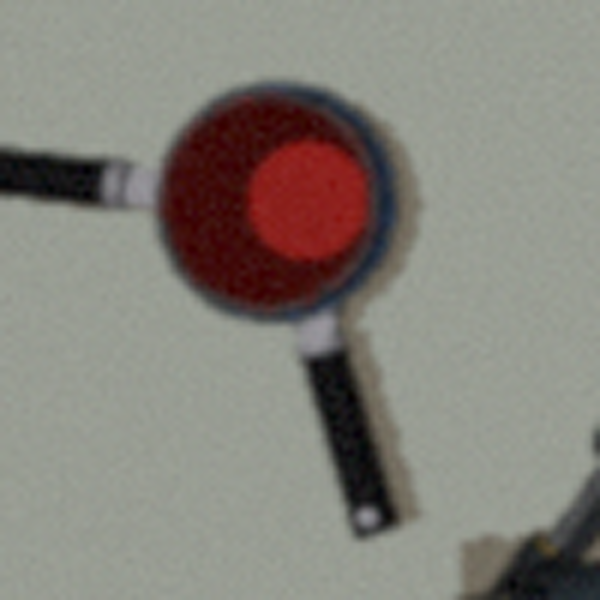

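View pics/ft.png

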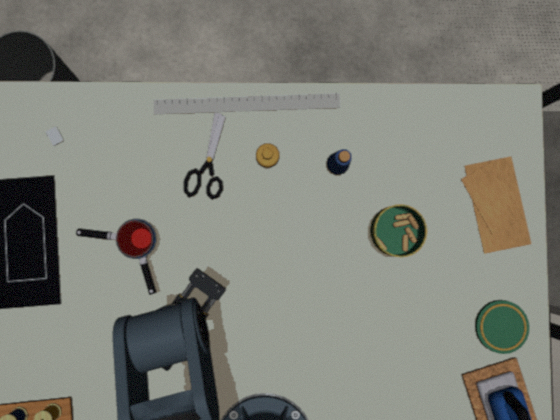

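```bash
python3 - <<'E'
from tri import *
# red rim ellipse now: scene L200 R412 T168 B338 ; top L160 R385? row 92..313
print(tri(('scene',300+306/7,90+253/7),('top',90+269/6,205+201/6)).round(1), [proj(manip.calibration('scene'),(528.5,325,z)).round(1) for z in (68,75)],300+306/7,90+253/7)
print(manip.get_obs()['t'],manip.finish_job())
E
```

```text
[528.7 325.6  66.2] [array([342.6, 126. ]), array([342.8, 124.4])] 343.7142857142857 126.14285714285714
the job is handed in; nothing more can be done
25.3833 None
```

All six toggles are in the green tin, and the empty red cup is fully home inside the blue cup with the handles about 110° apart. I handed the job in at t = 25.4 s; it reported no verdict.

- **Pour:** I took the red cup by its grip and rolled it about 130° over the tin. Pictures afterwards show six toggles in the tin, none outside, and the red cup empty.
- **Nesting:** I lowered the cup into the blue cup until the rubber bumpers held it about 7.5 mm short, and let go. I then pressed its floor in the middle with closed fingers. The push needed 4–9 N until it bottomed out stiffly at the expected depth, peaking at about 17 N. After I withdrew, the red rim measured 66 mm up, against 68 mm expected when home, which is within picture accuracy.
- **Last checks:** The tin and the blue cup stand upright. The shears, thread cone and pattern weight look unmoved, and the arm is clear of everything.
- **Disagreements:** The tin shifted by roughly 5 mm during the pour and stayed upright. The two fixed cameras differed by 3–5 mm on absolute positions, so I lined the two cups up relative to each other.

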